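# Load the nib cassettes and scan them in

### The job

Put each nib cassette that is on the bench (there may be three or four) into the nest of its own colour and press it down until it is fully home, its top flush with the rim. Then take the orange hand scanner from its cradle and, for a good second each, hold it steady with its window facing squarely at the middle of the code from about 6 cm away: first the job ticket on the slanted stand, then the seated cassettes in the order blue, green, yellow, red. Put the scanner back in its cradle the way it was, and leave the other things on the bench alone.

Things in the scene. Friction and masses are not known exactly. Their poses are not given: they have to be found in the camera images.
- scanner: Hand scanner, always on. Origin: centre of the orange handle, a bar 26 mm wide (y), 24 high (z), from 65 mm behind to 40 mm ahead (+x) of it. At the +x end a black head (42 x 40 x 38 mm, centred 61 mm ahead) reaches 26 mm below the origin, glass window in its underside; it looks out along its own -z. Grip across y at the origin. About 130 g, centre of mass about 20 mm ahead.
- window (a point): Centre of the scanner's window, 61 mm ahead (+x) of and 26 mm below the scanner's origin; axes parallel to the scanner's. It looks along -z.
- cradle: Fixed black plate with two aluminium saddle posts under the scanner handle. Origin: underside of the plate; axes as the parked scanner (head to +x), whose origin lies 62 mm above it. Posts (12 mm along x, 44 wide) 45 mm behind and 30 mm ahead of the origin; saddle floor at 50 mm, cheeks up to 60 mm, 32 mm apart. Between the posts the fingers have room.
- ticket: Job ticket, a white card 58 x 72 mm with black bars and a yellow strip along its far edge, on a fixed stand, slanted 0.5 rad towards the robot. Origin: centre of the card's face, where the bars are; z is the normal of its face, x points up the slope. About 36 mm above the bench.
- carrier: Fixed aluminium base plate, 66 x 280 x 6 mm, on which the four nests stand in a row 68 mm apart along its y. Origin: centre of its underside.
- cassette_blue: Loose blue nib cassette, a block 30 (x) x 40 (y) x 24 (z) mm, about 60 g, with a white bar-code label and a little brass mark on top. Origin: centre of its underside. It may go in either way round. None all along if it is not on the bench today.
- label_blue (a point): Centre of the code label on top of the blue cassette, 24 mm above its origin; axes parallel to the cassette's.
- nest_blue: Fixed grey nest, blue strips on top, 56 (x) x 62 (y) x 32 (z) mm; recess 35 (x) x 45 (y) mm, mouth bevelled. Origin: centre of underside. A lift plate held by friction, 18 to 20 mm above the origin, leaves a cassette just put in 10 to 12 mm proud; pushed with over 5 N (10 N is brisk) it sinks to its stop 8 mm above the origin and stays; the cassette top is then flush with the rim.
- cassette_green: Loose green nib cassette, a block 30 (x) x 40 (y) x 24 (z) mm, about 60 g, with a white bar-code label and a little brass mark on top. Origin: centre of its underside. It may go in either way round. None all along if it is not on the bench today.
- label_green (a point): Centre of the code label on top of the green cassette, 24 mm above its origin; axes parallel to the cassette's.
- nest_green: Fixed grey nest, green strips on top, 56 (x) x 62 (y) x 32 (z) mm; recess 35 (x) x 45 (y) mm, mouth bevelled. Origin: centre of underside. A lift plate held by friction, 18 to 20 mm above the origin, leaves a cassette just put in 10 to 12 mm proud; pushed with over 5 N (10 N is brisk) it sinks to its stop 8 mm above the origin and stays; the cassette top is then flush with the rim.
- cassette_yellow: Loose yellow nib cassette, a block 30 (x) x 40 (y) x 24 (z) mm, about 60 g, with a white bar-code label and a little brass mark on top. Origin: centre of its underside. It may go in either way round. None all along if it is not on the bench today.
- label_yellow (a point): Centre of the code label on top of the yellow cassette, 24 mm above its origin; axes parallel to the cassette's.
- nest_yellow: Fixed grey nest, yellow strips on top, 56 (x) x 62 (y) x 32 (z) mm; recess 35 (x) x 45 (y) mm, mouth bevelled. Origin: centre of underside. A lift plate held by friction, 18 to 20 mm above the origin, leaves a cassette just put in 10 to 12 mm proud; pushed with over 5 N (10 N is brisk) it sinks to its stop 8 mm above the origin and stays; the cassette top is then flush with the rim.
- cassette_red: Loose red nib cassette, a block 30 (x) x 40 (y) x 24 (z) mm, about 60 g, with a white bar-code label and a little brass mark on top. Origin: centre of its underside. It may go in either way round. None all along if it is not on the bench today.
- label_red (a point): Centre of the code label on top of the red cassette, 24 mm above its origin; axes parallel to the cassette's.
- nest_red: Fixed grey nest, red strips on top, 56 (x) x 62 (y) x 32 (z) mm; recess 35 (x) x 45 (y) mm, mouth bevelled. Origin: centre of underside. A lift plate held by friction, 18 to 20 mm above the origin, leaves a cassette just put in 10 to 12 mm proud; pushed with over 5 N (10 N is brisk) it sinks to its stop 8 mm above the origin and stays; the cassette top is then flush with the rim.
- pen_barrel: Blue acetate pen barrel lying down, 75 x 13 mm; not part of the job, leave it where it is.
- section_wrench: Brass section wrench, 110 mm long; not part of the job, leave it where it is.
- eraser: Round black rubber eraser, 40 mm across, 18 mm high; not part of the job, leave it where it is.
- nib_tray: Silver nib tray, 80 x 130 x 16 mm; not part of the job, leave it where it is.
- ink_bottle: Ink jar, 52 mm across, 60 mm high; not part of the job, leave it where it is.
- loupe: Black loupe, 34 mm across, 30 mm high; not part of the job, leave it where it is.
- buff_stick: Grey buffing stick, 15 x 110 x 8 mm; not part of the job, leave it where it is.
Mind the look-alikes: they are no part of the job. There is more than one size of the cassette_green; the one meant has the size given above.

How it is judged:
By the outcome, as a careful person would: the job done as asked, in the order asked, and still so for the second after the job is handed in, with the robot touching nothing.
Of cassette_blue, cassette_green, cassette_yellow, cassette_red only 3 to 4 are there at a start; the rules pass over those that are not, and their reading is None.
At some moment in a run one of cassette_blue, cassette_green, cassette_yellow, cassette_red may be knocked a few centimetres aside while the robot is not near it.
It also fails if it takes over 210 s, if anything falls off the work surface, if the arm or the gripper's body presses on something with over 40 N, if the wrist force passes 120 N, or if a joint passes its speed limit or range.

### The arm

A 6-joint arm with a two-finger parallel gripper is mounted at the origin on the work surface. World frame = base frame: x ahead of the robot, y to its left, z up, the work surface at z = 0. Lengths are in m, angles in rad, forces in N, time in s.
With the tool pointing down it reaches from about 0.275 to 0.85 m from the base axis. Payload 5.2 kg.
Tool frame: the origin (TCP) lies between the finger pads; the fingertips stand 8 mm ahead of it and the grasp point (between the pads) lies 11 mm behind it (bot.tip_reach is the z of the fingertips in the tool frame, in m); z points along the fingers, y is the line along which they close (so a half turn about z gives the same grasp; the last joint's range is limited). The gripper opens to 85 mm and grips with 20 to 120 N. Pads are 22 mm wide; open, the fingers measure 114 mm over their backs; the gripper's body (76 mm by 85 mm) begins 54 mm behind the grasp point. The pads swing forward as they close: fully open they stand 13 mm farther back than shut.
Start: joints at [1.071, 0.259, 1.535, -0, 1.348, -0.203], TCP at [0.161, 0.526, 0.239] pointing down, gripper open.
Joint ranges: [-3.14, 3.14], [-0.91, 2.08], [0.19, 2.58], [-1.22, 4.36], [0.22, 2.71], [-3.12, 3.12]. Speed limits (rad/s): [2.57, 2.57, 3.14, 3.14, 3.14, 3.14].

### API

Orientations are given as a rotation vector (axis times angle).
In Python, from workcell import bot gives the robot as it stands. The module is installed in compiled form; this text tells all that it offers.
- The arm moves only by the tool move_arm, never from a script. Its argument "targets" is a list of rows, each a list of 4 numbers: the shift along the world's x, y, z in cm, then the turn about the world's z in rad. In form: [[x, y, z, turn], ...]. A call has 1 to 8 rows; each row is the pose to reach, as a shift and turn from the pose commanded when the call began; what a row does not reach only later rows make up. A row lasts 1/8 s, in which the tool goes at most 62.5 mm and 10.7 degrees, less where a joint would pass 70% of its speed; a pose out of reach is approached as far as the arm can. A call with a gripper value outside its range is refused whole. "fingers" is the finger opening in cm, from 0 to 8.54, set as the call begins (left out, the last holds). The fingers move at their own pace and stop on an object; "grip_force" is the grip in N (left out, the last holds). Time passes only in rows, so rows that repeat a pose let the fingers close. It gives the time, the measured TCP pose, the force, the opening and the grip force at its end, in the units of the state.
- bot.state(): the state, without advancing time (a new reading comes with each control period).
- bot.read_camera(name): name is "scene" or "top"; returns a dict with "color" (420x560x3 uint8, red, green, blue), "mtx" (3x3 intrinsics, pixels), "k1" (the pictures are not rectified: a ray, as slopes to the right and down, at radius r is drawn at 1 + k1 r^2 times it, then the intrinsics apply), "xyz" and "orientation" of the camera in the world. Camera axes: x right, y down, z forward; pixel columns grow to the right and rows downward; lengths in m; the calibration is good to about 2 mm. A picture is of the moment at which its call begins. There is no depth.
- bot.job_done(): hands the job in; it is judged then, once.
The state is a dict: "t": time; "joint_pos": joint angles; "joint_vel": joint speeds; "joint_torque": joint torques, N m; "tool_pos": TCP position; "orientation": TCP orientation; "wrist_force": force on the tool from outside, world axes, zero at the start; "torque": the same for the moment, N m; "opening": opening from 0.0 (shut) to 1.0 (fully open); "grasp_force": force on a finger pad.
Only numpy, scipy, OpenCV 4.12 (cv2) and the standard library are available. Lean on these libraries where they do the work, as an engineer would, in place of code of your own. Each camera call takes 0.05 s, during which the arm holds its last target. There are 200 camera calls.

## Working session

There is one attempt and no reset: what is moved stays moved. The work goes in short steps, Python scripts to look and compute and a tool call to move; the robot and the scene stay as the last step left them, time stands still between calls to the robot, and variables do not carry over. Pictures are saved under pics/ and viewed, at most 14 in all, crops included, and the job is handed in when it is done.

Besides the shell and the picture viewer there is one more tool, called after ">>>" in YAML: its name, and indented under it one key for each argument. move_arm: Moves the arm, as the interface text tells. Its arguments: {"type":"object","properties":{"targets":{"type":"array","items":{"type":"array","items":{"type":"number"}}},"fingers":{"type":"number"},"grip_force":{"type":"number"}},"required":["targets"]}

```bash
mkdir -p pics; cat > h.py <<'E'
import numpy as np, cv2
from scipy.spatial.transform import Rotation as R
from workcell import bot
def cam(n):
    return bot.read_camera(n)
def ray(c,px):
    K=c["mtx"];d=np.array([-0.0]);k=float(c["k1"])
    u=(np.atleast_2d(px)-[K[0][2],K[1][2]])/[K[0][0],K[1][1]]
    s=u.copy()
    for _ in range(20): s=u/(1+k*(s**2).sum(1,keepdims=True))
    v=np.c_[s,np.ones(len(s))]
    return R.from_rotvec(c["orientation"]).apply(v)
def onz(c,px,z):
    v=ray(c,px);o=np.array(c["xyz"]);return o+v*((z-o[2])/v[:,2:3])
def proj(c,P):
    p=R.from_rotvec(c["orientation"]).inv().apply(np.atleast_2d(P)-c["xyz"])
    s=p[:,:2]/p[:,2:];s=s*(1+float(c["k1"])*(s**2).sum(1,keepdims=True));K=c["mtx"]
    return s*[K[0][0],K[1][1]]+[K[0][2],K[1][2]]
def save(c,f,crop=None,sc=1):
    im=c["color"][:,:,::-1]
    if crop: x0,y0,x1,y1=crop; im=im[y0:y1,x0:x1]
    cv2.imwrite("pics/"+f,cv2.resize(im,None,fx=sc,fy=sc,interpolation=cv2.INTER_CUBIC))
E
python3 - <<'E'
from h import *
np.set_printoptions(precision=4,suppress=True)
for n in("top","scene"):
    c=cam(n);save(c,n+"0.png",sc=1.42);np.save(n+"0.npy",c,allow_pickle=True)
    print(n,c["mtx"],c["k1"],c["xyz"],R.from_rotvec(c["orientation"]).as_matrix())
print(bot.state(),bot.tip_reach)
E
```

```text
top [[440.1203   0.     276.8829]
 [  0.     440.1203 207.0201]
 [  0.       0.       1.    ]] -0.022212318979423693 [ 0.3454 -0.0526  1.0979] [[ 0.1506 -0.967   0.2057]
 [-0.9886 -0.1479  0.0284]
 [ 0.003  -0.2076 -0.9782]]
scene [[415.7411   0.     282.1722]
 [  0.     415.7411 211.3096]
 [  0.       0.       1.    ]] -0.10002423187672084 [ 1.1682 -0.0238  1.0419] [[-0.0285  0.8391 -0.5432]
 [ 0.9996  0.0275 -0.01  ]
 [ 0.0066 -0.5433 -0.8395]]
{'t': 0.1, 'joint_pos': array([ 1.0712,  0.2593,  1.536 ,  0.    ,  1.348 , -0.2028]), 'joint_vel': array([-0.0009, -0.0018, -0.002 ,  0.0002, -0.001 , -0.001 ]), 'joint_torque': array([  0.0026, -44.6967, -29.1247,  -0.0002,   0.0064,  -0.    ]), 'tool_pos': array([0.1606, 0.5255, 0.2385]), 'orientation': array([-0.4643, -3.1065,  0.0025]), 'wrist_force': array([-0.2855, -0.3367, -0.1305]), 'torque': array([ 0.0355,  0.0259, -0.0112]), 'grasp_force': 0.0, 'opening': 0.9999028689620773} 0.008
```

View pics/top0.png

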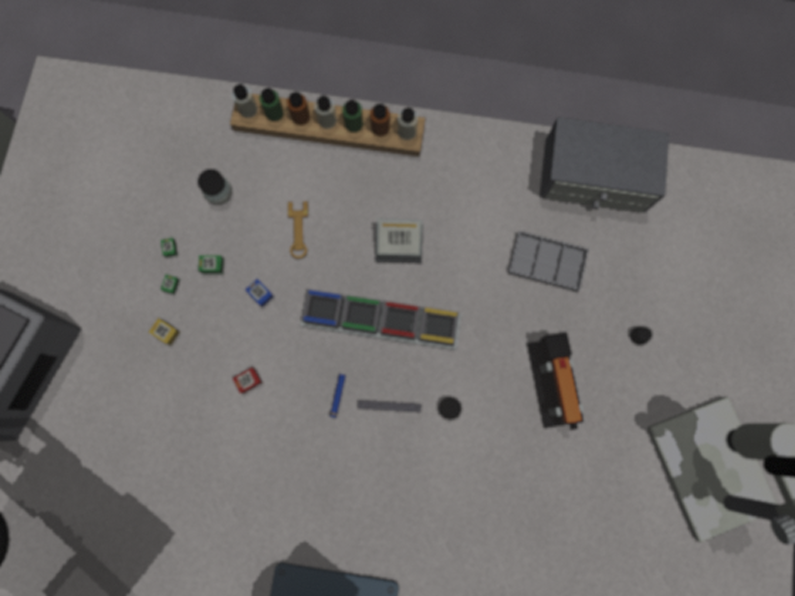

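View pics/scene0.png

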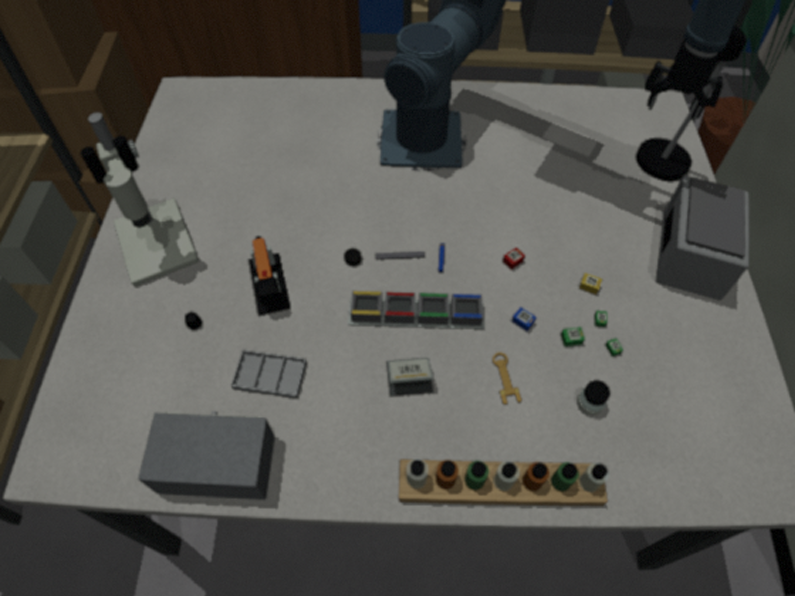

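Four cassettes are present (top0 picture, at 1.42×): yellow (165,331), blue (260,292), red (247,380), and green candidates at (168,247), (170,284) and (210,264). The one at (210,264) looks larger than the other two, so it fits 30×40. The nests run blue, green, red, yellow at y≈310–325, the ticket is at (400,240), and the scanner is at (560,375) with its head up (+x).

```bash
cat >> h.py <<'E'
HUE={"blue":(105,130),"green":(45,85),"yellow":(18,34),"red":(172,8)}
def cmask(c,col,S=4,smin=110):
    im=cv2.resize(c["color"],None,fx=S,fy=S,interpolation=cv2.INTER_CUBIC)
    h=cv2.cvtColor(im,cv2.COLOR_RGB2HSV).astype(int);a,b=HUE[col]
    H=h[...,0];m=((H>=a)&(H<=b)) if a<b else ((H>=a)|(H<=b))
    return (m&(h[...,1]>smin)&(h[...,2]>50)).astype(np.uint8),h
def px2full(p,S=4): return (np.asarray(p,float)+.5)/S-.5
def blobs(c,col,z=.024,S=4,amin=8e-5,amax=3e-3):
    m,h=cmask(c,col,S);m=cv2.morphologyEx(m,cv2.MORPH_CLOSE,np.ones((5,5)))
    out=[]
    for k in cv2.findContours(m,cv2.RETR_EXTERNAL,cv2.CHAIN_APPROX_NONE)[0]:
        if len(k)<30: continue
        hu=cv2.convexHull(k);w=onz(c,px2full(hu[:,0]),z)[:,:2]
        (cx,cy),(a,b),t=cv2.minAreaRect((w*1000).astype(np.float32))
        if not amin<a*b*1e-6<amax: continue
        t=np.radians(t) if a>=b else np.radians(t+90)   # direction of long side
        f=np.zeros_like(m);cv2.fillConvexPoly(f,hu,1);f=cv2.erode(f,np.ones((7,7)))
        lab=(f>0)&(h[...,1]<90)
        lab=np.argwhere(lab)[:,::-1]
        lw=lr=None
        if len(lab)>20:
            lh=cv2.convexHull(lab.astype(np.int32)) 
            wl=onz(c,px2full(lh[:,0]),z)[:,:2]
            M=cv2.moments((wl*1e5).astype(np.float32));lw=np.array([M["m10"],M["m01"]])/M["m00"]/1e5
            r=cv2.minAreaRect((wl*1000).astype(np.float32));lr=(np.round(r[1],1),round(r[2],1))
        out.append(dict(px=px2full(k[:,0].mean(0)),c=np.array([cx,cy])/1e3,size=(max(a,b),min(a,b)),ang=(t+np.pi/2)%np.pi-np.pi/2,lab=lw,lr=lr))
    return out
def yaw():
    y=R.from_rotvec(bot.state()["orientation"]).as_matrix()[:,1];return np.arctan2(y[1],y[0])
E
python3 - <<'E'
from h import *
np.set_printoptions(precision=4,suppress=True)
for n in("top","scene"):
    c=np.load(n+"0.npy",allow_pickle=True).item()
    for col in HUE:
        for b in blobs(c,col): print(n,col,b["px"].round(),b["c"],np.round(b["size"],1),"ang %.2f"%b["ang"],b["lab"],b["lr"])
print(yaw())
c=np.load("top0.npy",allow_pickle=True).item();s=np.load("scene0.npy",allow_pickle=True).item()
f=lambda c,b,sc:cv2.resize(c["color"][b[1]:b[3],b[0]:b[2],::-1],sc,interpolation=cv2.INTER_CUBIC)
a=np.vstack([np.hstack([f(c,(100,150,220,285),(400,450)),f(c,(205,150,325,285),(400,450))])])
cv2.imwrite("pics/cropA.png",a)
cv2.imwrite("pics/cropB.png",np.hstack([f(c,(360,225,420,310),(400,567)),f(s,(165,155,215,226),(400,567))]))
E
```

```text
top blue [238. 277.] [0.387  0.0461] [62.2  8.5] ang -0.05 None None
top blue [225. 225.] [0.5061 0.0993] [54.4  8.9] ang 1.57 None None
top blue [186. 210.] [0.5296 0.2012] [25.9 11. ] ang -0.68 None None
top blue [228. 207.] [0.5525 0.0991] [54.   6.1] ang 1.57 None None
top green [252. 230.] [0.5056 0.0306] [48.2  4.8] ang -1.55 None None
top green [154. 186.] [0.5788 0.2937] [24.8  6.8] ang 0.12 None None
top yellow [307. 238.] [ 0.5056 -0.1073] [53.7  9. ] ang 1.57 None None
top yellow [120. 236.] [0.4408 0.3503] [28.6 16.1] ang -0.23 None None
top yellow [109. 229.] [0.4528 0.3802] [26.9  7.5] ang -0.46 None None
top yellow [310. 220.] [ 0.5521 -0.1076] [53.9  6.5] ang 1.56 None None
top yellow [209. 157.] [0.6698 0.1682] [86.  31.5] ang 0.19 [0.6751 0.1687] (array([74.4, 25.6]), 10.4)
top red [170. 271.] [0.3742 0.2125] [33.9 16.6] ang 1.21 [0.3763 0.2087] (array([22.2,  7.4]), 69.1)
top red [179. 265.] [0.3933 0.1915] [30.4 14.1] ang 0.37 [0.3873 0.1937] (array([14.2,  2.6]), 21.5)
top red [396. 254.] [ 0.4977 -0.3279] [19.6 14.4] ang 0.29 None None
top red [280. 234.] [ 0.50
[... 1425 characters left out ...]
 ] [24.9  5.1] ang 0.37 None None
scene yellow [257. 220.] [ 0.5403 -0.1067] [55.7 11.3] ang 1.55 None None
scene yellow [258. 206.] [ 0.4937 -0.1074] [53.8  7.1] ang -1.54 None None
scene yellow [415. 200.] [0.4534 0.3647] [42.4 38.7] ang -0.39 [0.4461 0.3675] (array([23.8, 21. ]), 67.7)
scene yellow [ 61. 125.] [ 0.1742 -0.8212] [62.  27.7] ang 0.60 None None
scene red [281. 220.] [ 0.5407 -0.0383] [55.4 11.1] ang -1.56 None None
scene red [282. 207.] [ 0.4939 -0.0379] [53.   6.8] ang 1.56 None None
scene red [186. 192.] [ 0.4503 -0.3288] [15.7  9.5] ang 0.27 None None
scene red [362. 181.] [0.3915 0.2051] [47.8 34.9] ang -0.90 [0.3847 0.2077] (array([21.6, 23.1]), 39.4)
1.2740399067291874
```

View pics/cropA.png

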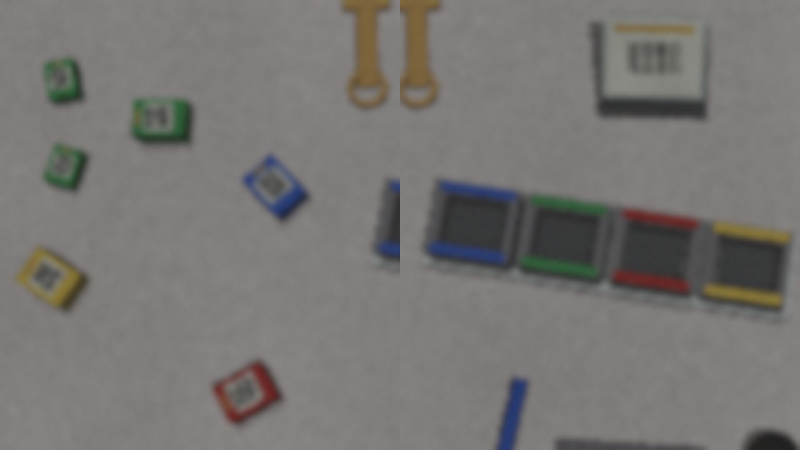

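View pics/cropB.png

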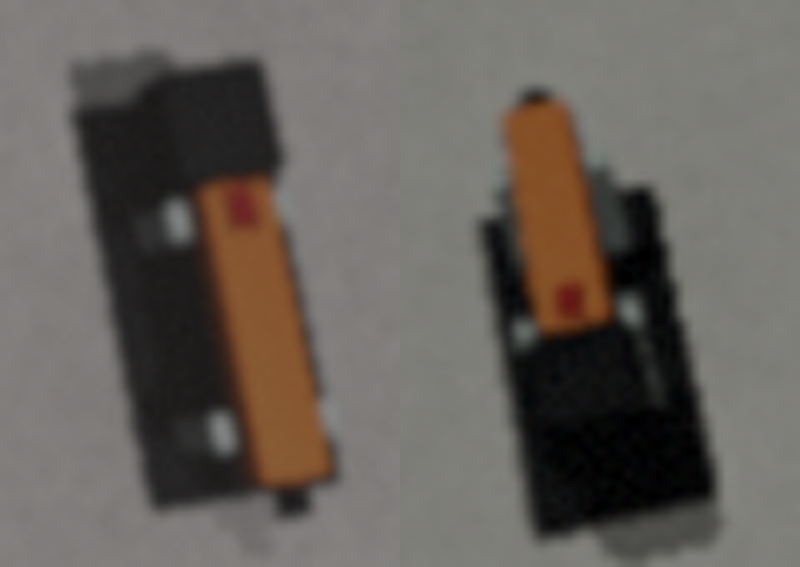

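CropA confirms it: the green at top px (154,186) measures about 40×30, and the two at about (118,174) and (120,199) are miniatures. It also shows the nests and ticket. CropB shows the orange handle with its head toward +x. Next I refine the numbers.

```bash
cat >> h.py <<'E'
APX={"blue":(.535,.21),"green":(.58,.30),"yellow":(.45,.365),"red":(.385,.205)}
def cass(c,col,near,z=.024,S=6,rad=.04):
    im=cv2.resize(c["color"],None,fx=S,fy=S,interpolation=cv2.INTER_CUBIC)
    h=cv2.cvtColor(im,cv2.COLOR_RGB2HSV).astype(int);a,b=HUE[col];a-=6;b+=6;H=h[...,0]
    m=((H>=a)&(H<=b)) if a<b else ((H>=a)|(H<=b))
    roi=np.zeros(H.shape,np.uint8);p=proj(c,[*near,z])[0];q=proj(c,[near[0],near[1]+rad,z])[0]
    cv2.circle(roi,tuple(int(v) for v in p*S),int(S*np.hypot(*(p-q))),1,-1)
    m=(m&(h[...,1]>80)&(roi>0)).astype(np.uint8)
    m=cv2.morphologyEx(m,cv2.MORPH_CLOSE,np.ones((25,25)))
    ks=cv2.findContours(m,cv2.RETR_EXTERNAL,cv2.CHAIN_APPROX_NONE)[0]
    k=max(ks,key=cv2.contourArea);hu=cv2.convexHull(k)
    w=onz(c,px2full(hu[:,0],S),z)[:,:2]
    (cx,cy),(A,B),t=cv2.minAreaRect((w*1000).astype(np.float32))
    t=np.radians(t if A>=B else t+90)
    f=np.zeros_like(m);cv2.fillConvexPoly(f,hu,1);f=cv2.erode(f,np.ones((13,13)))
    V=h[...,1];th=70
    lab=cv2.morphologyEx(((f>0)&(V<th)).astype(np.uint8),cv2.MORPH_CLOSE,np.ones((9,9)))
    L=np.argwhere(lab)[:,::-1].astype(float)
    lw=None if len(L)<50 else onz(c,px2full(L,S),z)[:,:2].mean(0)
    return dict(c=np.array([cx,cy])/1e3,size=(round(max(A,B),1),round(min(A,B),1)),ang=(t+np.pi/2)%np.pi-np.pi/2,lab=lw)
E
python3 - <<'E'
from h import *
np.set_printoptions(precision=4,suppress=True)
cs={n:np.load(n+"0.npy",allow_pickle=True).item() for n in("top","scene")}
for col in HUE:
    for n,c in cs.items():
        print(col,n,cass(c,col,APX[col]))
for n,c in cs.items():
    for col in HUE:
        b=[x for x in blobs(c,col,z=.038) if abs(x["c"][0]-.52)<.05 and -.14<x["c"][1]<.13 and x["size"][0]>40]
        print(n,col,"strips",[x["c"] for x in b],np.mean([x["c"] for x in b],0))
    # scanner handle orange, z = 0.074 top
    h=cv2.cvtColor(c["color"],cv2.COLOR_RGB2HSV).astype(int)
    m=((h[...,0]>6)&(h[...,0]<18)&(h[...,1]>150)&(h[...,2]>80)).astype(np.uint8)
    for k in cv2.findContours(m,0,cv2.CHAIN_APPROX_NONE)[0]:
        w=onz(c,k[:,0],.074)[:,:2]
        if np.hypot(*(w.mean(0)-[.42,-.32]))<.15 and len(k)>20:
            print(n,"handle",cv2.minAreaRect((w*1000).astype(np.float32)),w.min(0),w.max(0))
    # ticket card: bright low sat near (.65,-.02)
    p=proj(c,[.65,0,.036])[0]
    m=((h[...,2]>135)&(h[...,1]<60)).astype(np.uint8) 
    m=cv2.morphologyEx(m,cv2.MORPH_CLOSE,np.ones((7,7)))
    for k in cv2.findContours(m,0,cv2.CHAIN_APPROX_NONE)[0]:
        if cv2.contourArea(k)<300: continue
        r=cv2.boundingRect(k)
        if abs(r[0]+r[2]/2-p[0])<60 and abs(r[1]+r[3]/2-p[1])<50: print(n,"ticket",r,p,h[int(p[1]),int(p[0])])
E
```

```text
blue top {'c': array([0.5304, 0.2019]), 'size': (28.3, 15.1), 'ang': np.float64(-0.6608041025898812), 'lab': None}
blue scene {'c': array([0.5451, 0.2137]), 'size': (42.3, 39.3), 'ang': np.float64(0.9048129085170289), 'lab': array([0.5414, 0.2167])}
green top {'c': array([0.5769, 0.3086]), 'size': (39.4, 28.2), 'ang': np.float64(-1.419643825437487), 'lab': array([0.5771, 0.3111])}
green scene {'c': array([0.5841, 0.3092]), 'size': (43.3, 37.0), 'ang': np.float64(-1.416818927245456), 'lab': array([0.5794, 0.3123])}
yellow top {'c': array([0.4457, 0.3637]), 'size': (45.2, 30.5), 'ang': np.float64(1.163143462417323), 'lab': array([0.4466, 0.3669])}
yellow scene {'c': array([0.4532, 0.3647]), 'size': (45.2, 40.7), 'ang': np.float64(-0.3859559578186431), 'lab': array([0.4455, 0.3676])}
red top {'c': array([0.3853, 0.2039]), 'size': (40.3, 31.6), 'ang': np.float64(-0.8963419923007323), 'lab': array([0.3856, 0.2057])}
red scene {'c': array([0.392 , 0.2052]), 'size': (50.6, 38.0), 'ang': np.float64(-0.8876847879661844), 'lab': array([0.3843, 0.2074])}
top blue strips [array([0.504 , 0.0973])
[... 238 characters left out ...]
ray([ 0.5495, -0.0389])] [ 0.5266 -0.039 ]
top handle ((447.00921630859375, -325.42926025390625), (104.55062103271484, 24.978004455566406), 17.62342643737793) [ 0.3956 -0.3507] [ 0.4977 -0.3002]
scene blue strips [array([0.5498, 0.0981]), array([0.5036, 0.0978])] [0.5267 0.0979]
scene green strips [array([0.5496, 0.0303]), array([0.5033, 0.03  ])] [0.5265 0.0302]
scene yellow strips [array([ 0.549 , -0.1056]), array([ 0.503 , -0.1063])] [ 0.526  -0.1059]
scene red strips [array([ 0.5493, -0.0381]), array([ 0.5032, -0.0377])] [ 0.5262 -0.0379]
scene handle ((446.6853332519531, -324.8973693847656), (103.8108139038086, 25.768556594848633), 16.183454513549805) [ 0.3974 -0.3474] [ 0.4992 -0.3004]
```

>>> move_arm:
  targets:
    - [6,-5,0,-0.1]
    - [12,-10,-2,-0.2]
    - [18,-15,-4,-0.37]
    - [24,-20,-6,-0.37]
    - [30,-25,-8,-0.37]
    - [34,-28,-10,-0.37]
    - [37,-30,-12,-0.37]
    - [38,-30.9,-13,-0.37]
  fingers: 8.5
  grip_force: 30

```text
t: 1.1
tool_pos: [0.5349, 0.2214, 0.113]
orientation: [1.029, 2.968, 0.001]
wrist_force: [-0.0, 0.0, 0.6]
opening: 0.996
grasp_force: 0.0
```

>>> move_arm:
  targets:
    - [0,0,0,0]
    - [0,0,-3,0]
    - [0,0,-6,0]
    - [0,0,-8,0]
    - [0,0,-8.8,0]
    - [0,0,-8.8,0]

```text
t: 1.85
tool_pos: [0.5327, 0.2234, 0.0258]
orientation: [-1.027, -2.968, 0.0]
wrist_force: [-0.4, -0.3, 0.1]
opening: 0.998
grasp_force: 0.0
```

```bash
python3 - <<'E'
from h import *
np.set_printoptions(precision=4,suppress=True)
print(yaw(),bot.state()["tool_pos"])
c=cam("scene");p=proj(c,[.54,.215,.03])[0].astype(int)
save(c,"g1.png",(p[0]-60,p[1]-60,p[0]+60,p[1]+60),5)
E
```

```text
0.9046830767750499 [0.5327 0.2234 0.0258]
```

View pics/g1.png

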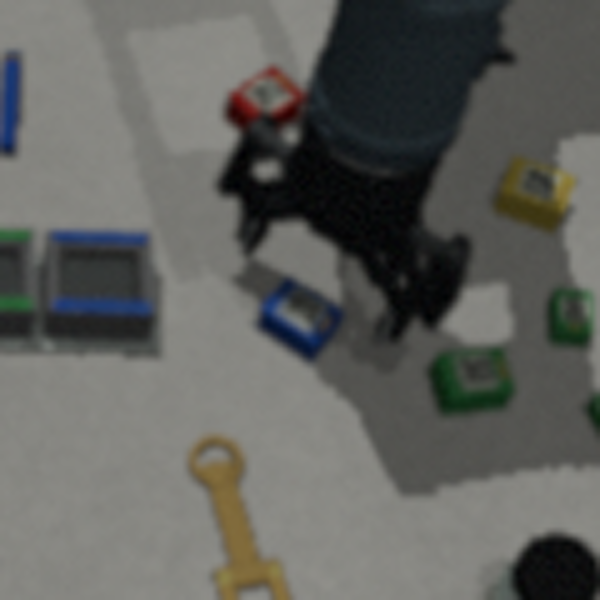

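The fingers straddle blue at yaw 0.905 along its long side, but sit about 11 mm short of centre, perpendicular to the closing line. The blue cassette is at about (305,318) in the crop. I'll shift over and grip.

>>> move_arm:
  targets:
    - [0.87,-0.67,0,0]
    - [0.87,-0.67,-0.45,0]
    - [0.87,-0.67,-0.45,0]
    - [0.87,-0.67,-0.45,0]

```text
t: 2.4
tool_pos: [0.5419, 0.2161, 0.0211]
orientation: [-1.028, -2.968, 0.0]
wrist_force: [0.5, -0.6, -0.3]
opening: 0.994
grasp_force: 0.0
```

>>> move_arm:
  targets:
    - [0,0,0,0]
    - [0,0,0,0]
    - [0,0,0,0]
    - [0,0,0,0]
    - [0,0,0,0]
    - [0,0,0,0]
  fingers: 2
  grip_force: 30

```text
t: 3.15
tool_pos: [0.5422, 0.2162, 0.0214]
orientation: [1.028, 2.968, 0.0]
wrist_force: [-0.5, 0.4, 2.1]
opening: 0.458
grasp_force: 31.2
```

>>> move_arm:
  targets:
    - [0,0,3.5,0]
    - [0,0,7,0]
    - [-0.5,-4,7,0.18]
    - [-1,-8,7,0.36]
    - [-1.5,-11.9,7,0.54]
    - [-1.54,-11.9,7,0.666]
    - [-1.54,-11.9,7,0.666]
    - [-1.54,-11.9,7,0.666]

```text
t: 4.15
tool_pos: [0.5265, 0.0975, 0.091]
orientation: [-0.004, -3.141, -0.0]
wrist_force: [0.2, -0.4, -0.2]
opening: 0.457
grasp_force: 30.9
```

```bash
python3 - <<'E'
from h import *
np.set_printoptions(precision=4,suppress=True)
s=bot.state();print(yaw(),s["tool_pos"],s["opening"])
for n in("top","scene"):
    c=cam(n)
    for b in blobs(c,"blue",z=.1): print(n,b["px"].round(),b["c"],np.round(b["size"],1),b["ang"],b["lab"])
E
```

```text
1.5679645321843443 [0.5265 0.0975 0.091 ] 0.45732453190538813
top [238. 277.] [0.384  0.0393] [58.   8.3] -0.04941628560696465 None
top [230. 226.] [0.4948 0.0762] [26.5  8.3] 1.5413994225762204 None
top [229. 218.] [0.5126 0.0818] [10.5 10.5] 0.15183823204859115 None
scene [329. 222.] [0.5876 0.0902] [50.7  9. ] 1.564776117992718 None
scene [329. 207.] [0.5425 0.093 ] [47.4 37.1] 1.0641162141277078 [0.5335 0.0899]
scene [311. 176.] [0.4362 0.0433] [25.5  7.9] -0.011717243006076572 None
scene [494.  11.] [-0.4984  0.845 ] [24.4 10.3] -0.21242158486993556 None
scene [545.  11.] [-0.5364  1.1005] [52.2  3.1] -0.6109700335869093 None
```

>>> move_arm:
  targets:
    - [0,0,-2,0]
    - [0,0,-3.2,0]
    - [0,0,-4.0,0]
    - [0,0,-4.4,0]
    - [0,0,-4.4,0]

```text
t: 4.88
tool_pos: [0.5267, 0.0972, 0.0472]
orientation: [0.001, 3.142, -0.0]
wrist_force: [0.3, 0.7, -0.4]
opening: 0.458
grasp_force: 30.9
```

>>> move_arm:
  targets:
    - [0,0,0,0]
    - [0,0,0,0]
    - [0,0,0,0]
    - [0,0,2,0]
    - [0,0,4,0]
  fingers: 8

```text
t: 5.5
tool_pos: [0.5264, 0.0971, 0.0876]
orientation: [-0.001, -3.141, -0.0]
wrist_force: [0.1, -0.8, 0.7]
opening: 0.933
grasp_force: 0.0
```

>>> move_arm:
  targets:
    - [0,0,0,0]
    - [0,0,0,0]
    - [0,0,0,0]
    - [0,0,0,0]
    - [0,0,0,0]
    - [0,0,-1,0]
    - [0,0,-2,0]
  fingers: 0

```text
t: 6.38
tool_pos: [0.5265, 0.0971, 0.0664]
orientation: [-0.001, -3.141, 0.0]
wrist_force: [-0.3, 0.0, -0.3]
opening: 0.002
grasp_force: 0.0
```

>>> move_arm:
  targets:
    - [0,0,-0.6,0]
    - [0,0,-1.0,0]
    - [0,0,-1.4,0]
    - [0,0,-1.8,0]
    - [0,0,-2.0,0]
    - [0,0,-2.15,0]
    - [0,0,-2.15,0]

```text
t: 7.25
tool_pos: [0.5266, 0.0972, 0.046]
orientation: [0.001, 3.141, -0.0]
wrist_force: [-3.7, 0.2, 6.4]
opening: -0.006
grasp_force: 3.0
```

>>> move_arm:
  targets:
    - [0,0,-0.15,0]
    - [0,0,-0.3,0]
    - [0,0,-0.3,0]

```text
t: 7.62
tool_pos: [0.5268, 0.0972, 0.0458]
orientation: [0.0, 3.14, -0.0]
wrist_force: [-11.0, -0.2, 29.7]
opening: 0.001
grasp_force: 14.8
```

>>> move_arm:
  targets:
    - [0,0,2,0]
    - [0,0,5,0]
    - [0,0,7,0]
    - [0,0,7,0]
    - [0,0,7,0]
  fingers: 8.5

```text
t: 8.25
tool_pos: [0.5263, 0.0972, 0.1118]
orientation: [-0.001, -3.141, -0.0]
wrist_force: [0.4, 0.7, -0.7]
opening: 0.994
grasp_force: 0.0
```

```bash
cat > look.py <<'E'
from h import *
import sys
np.set_printoptions(precision=4,suppress=True)
s=bot.state();print("yaw %.3f"%yaw(),s["tool_pos"])
cs={n:cam(n) for n in("top","scene")}
for col in sys.argv[1:]:
    for n,c in cs.items():
        try: r=cass(c,col,APX[col]);print(col,n,r["c"],r["size"],"%.3f"%r["ang"],r["lab"])
        except Exception as e: print(col,n,e)
E
python3 look.py red yellow green
python3 - <<'E'
from h import *
c=cam("scene");p=proj(c,[.5266,.03,.038])[0].astype(int)
save(c,"n1.png",(p[0]-60,p[1]-40,p[0]+60,p[1]+40),6)
E
```

```text
yaw 1.570 [0.5263 0.0972 0.1118]
red top max() iterable argument is empty
red scene [0.3945 0.2056] (58.7, 35.8) -0.703 [0.3904 0.2038]
yellow top max() iterable argument is empty
yellow scene [0.4532 0.3647] (45.0, 41.0) -0.392 [0.4455 0.3676]
green top max() iterable argument is empty
green scene [0.5842 0.3088] (44.2, 36.9) -1.415 [0.5794 0.3123]
```

View pics/n1.png

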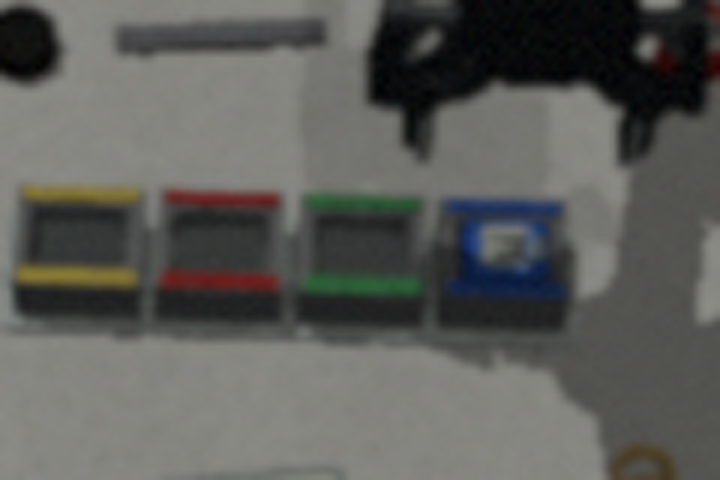

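Blue is seated in the right-hand nest at (505,245) in this crop, inside the rim, and the other nests are empty. Next is green, with the opening narrowed because of the nearby miniatures.

>>> move_arm:
  targets:
    - [1.2,5,0,0.05]
    - [2.5,10,0,0.1]
    - [3.7,15,0,0.15]
    - [5.2,20,0,0.153]
    - [5.2,21.45,0,0.153]
    - [5.2,21.45,0,0.153]
    - [5.2,21.45,0,0.153]
  fingers: 5.5

```text
t: 9.28
tool_pos: [0.5781, 0.3102, 0.1122]
orientation: [0.237, -3.131, 0.001]
wrist_force: [-0.3, -0.7, 0.2]
opening: 0.645
grasp_force: 0.0
```

```bash
python3 look.py red
```

```text
yaw 1.722 [0.5781 0.3102 0.1122]
red top [0.3852 0.2038] (40.1, 31.7) -0.912 [0.3855 0.2057]
red scene [0.392  0.2051] (50.6, 38.2) -0.889 [0.3844 0.2075]
```

>>> move_arm:
  targets:
    - [0,0.15,-3,0]
    - [0,0.15,-6,0]
    - [0,0.15,-8,0]
    - [0,0.15,-9.1,0]
    - [0,0.15,-9.1,0]
    - [0,0.15,-9.1,0]

```text
t: 10.12
tool_pos: [0.5794, 0.3131, 0.0228]
orientation: [-0.238, 3.131, 0.001]
wrist_force: [0.4, 0.0, 0.2]
opening: 0.642
grasp_force: 0.0
```

>>> move_arm:
  targets:
    - [0,0,0,0]
    - [0,0,0,0]
    - [0,0,0,0]
    - [0,0,0,0]
    - [0,0,0,0]
  fingers: 2

```text
t: 10.75
tool_pos: [0.5795, 0.3135, 0.0231]
orientation: [-0.239, 3.13, 0.001]
wrist_force: [0.0, -0.9, 6.3]
opening: 0.457
grasp_force: 31.3
```

>>> move_arm:
  targets:
    - [0,0,4,0]
    - [0,0,7,0]
    - [-1,-5,7,0]
    - [-2,-11,7,-0.1]
    - [-3.2,-17,7,-0.151]
    - [-4.2,-23,7,-0.151]
    - [-5.2,-28.3,7,-0.151]
    - [-5.2,-28.3,7,-0.151]

```text
t: 11.75
tool_pos: [0.526, 0.0268, 0.0918]
orientation: [-0.006, -3.141, 0.001]
wrist_force: [0.2, 1.0, 0.0]
opening: 0.459
grasp_force: 30.7
```

>>> move_arm:
  targets:
    - [-0.05,-0.05,0,0]
    - [-0.05,-0.05,0,0]
    - [-0.05,-0.05,-1,0]
    - [-0.05,-0.05,-1,0]

```text
t: 12.25
tool_pos: [0.5253, 0.0307, 0.0805]
orientation: [0.004, -3.139, -0.001]
wrist_force: [-0.2, 0.2, -0.3]
opening: 0.457
grasp_force: 30.7
```

>>> move_arm:
  targets:
    - [0.2,-0.05,0,0]
    - [0.2,-0.05,0,0]
    - [0.2,-0.05,-1.5,0]
    - [0.2,-0.05,-2.4,0]
    - [0.2,-0.05,-3.0,0]
    - [0.2,-0.05,-3.1,0]
    - [0.2,-0.05,-3.1,0]

```text
t: 13.12
tool_pos: [0.5282, 0.0291, 0.0507]
orientation: [-0.002, 3.142, -0.0]
wrist_force: [-0.6, -0.5, -1.4]
opening: 0.457
grasp_force: 30.7
```

>>> move_arm:
  targets:
    - [0,0,-0.15,0]
    - [0,0,-0.15,0]
    - [0,0,-0.15,0]

```text
t: 13.5
tool_pos: [0.5282, 0.0291, 0.0494]
orientation: [-0.002, 3.141, -0.0]
wrist_force: [0.2, -1.1, -0.5]
opening: 0.456
grasp_force: 30.7
```

>>> move_arm:
  targets:
    - [0,0,0,0]
    - [0,0,0,0]
    - [0,0,0,0]
    - [0,0,2,0]
    - [0,0,4,0]
    - [0,0,4,0]
  fingers: 8

```text
t: 14.25
tool_pos: [0.5293, 0.029, 0.0905]
orientation: [-0.002, 3.138, -0.001]
wrist_force: [0.6, 0.4, -0.1]
opening: 0.942
grasp_force: 0.0
```

>>> move_arm:
  targets:
    - [0,0,0,0]
    - [0,0,0,0]
    - [0,0,0,0]
    - [0,0,0,0]
    - [0,0,0,0]
    - [0,0,-1,0]
    - [0,0,-2,0]
    - [0,0,-2,0]
  fingers: 0

```text
t: 15.25
tool_pos: [0.5271, 0.0293, 0.0678]
orientation: [0.002, -3.139, -0.001]
wrist_force: [0.4, 0.0, -0.2]
opening: -0.0
grasp_force: 0.0
```

>>> move_arm:
  targets:
    - [0,0,-0.8,0]
    - [0,0,-1.2,0]
    - [0,0,-1.6,0]
    - [0,0,-2.0,0]
    - [0,0,-2.2,0]
    - [0,0,-2.35,0]
    - [0,0,-2.45,0]
    - [0,0,-2.45,0]

```text
t: 16.25
tool_pos: [0.5281, 0.0292, 0.0459]
orientation: [-0.002, 3.141, -0.0]
wrist_force: [-5.6, 1.2, 14.9]
opening: -0.0
grasp_force: 7.4
```

>>> move_arm:
  targets:
    - [0,0,3,0]
    - [0,0,7,0]
    - [-3,3.5,7,0.1]
    - [-6,7,7,0.28]
    - [-9,11,7,0.46]
    - [-12,15,7,0.64]
    - [-14.3,17.7,7,0.676]
    - [-14.3,17.7,7,0.676]
  fingers: 7

```text
t: 17.25
tool_pos: [0.3834, 0.2076, 0.1145]
orientation: [1.049, -2.961, -0.001]
wrist_force: [0.1, -0.6, -0.3]
opening: 0.822
grasp_force: 0.0
```

>>> move_arm:
  targets:
    - [0,0,0,0]
    - [0,0,0,0]

```text
t: 17.5
tool_pos: [0.3861, 0.2055, 0.1147]
orientation: [-1.041, 2.963, -0.0]
wrist_force: [-0.3, -0.1, 0.7]
opening: 0.818
grasp_force: 0.0
```

```bash
python3 look.py red yellow
```

```text
yaw 2.247 [0.3861 0.2055 0.1147]
red top [0.3857 0.2052] (41.9, 33.8) -0.900 [0.3864 0.2063]
red scene [0.3918 0.205 ] (50.6, 38.4) -0.888 [0.3843 0.2074]
yellow top max() iterable argument is empty
yellow scene [0.4534 0.3639] (46.8, 40.8) -0.410 [0.4454 0.3678]
```

Red has not moved. I'll descend on (0.385, 0.2066).

>>> move_arm:
  targets:
    - [-0.1,0.1,-3,0]
    - [-0.1,0.1,-6,0]
    - [-0.1,0.1,-8.5,0]
    - [-0.1,0.1,-9.4,0]
    - [-0.1,0.1,-9.4,0]
    - [-0.1,0.1,-9.4,0]

```text
t: 18.35
tool_pos: [0.385, 0.2072, 0.0215]
orientation: [-1.043, 2.962, -0.0]
wrist_force: [-0.3, 0.4, -0.5]
opening: 0.821
grasp_force: 0.0
```

>>> move_arm:
  targets:
    - [0,0,0,0]
    - [0,0,0,0]
    - [0,0,0,0]
    - [0,0,0,0]
    - [0,0,0,0]
    - [0,0,0,0]
  fingers: 2

```text
t: 19.1
tool_pos: [0.3847, 0.2073, 0.0215]
orientation: [-1.043, 2.962, -0.0]
wrist_force: [-0.6, -1.2, 5.3]
opening: 0.459
grasp_force: 30.1
```

>>> move_arm:
  targets:
    - [0,0,4,0]
    - [0,0,7,0]
    - [2.8,-5,7,-0.15]
    - [5.6,-10,7,-0.3]
    - [8.4,-15,7,-0.45]
    - [11.2,-20,7,-0.6]
    - [14.17,-24.58,7,-0.676]
    - [14.17,-24.58,7,-0.676]

```text
t: 20.1
tool_pos: [0.5284, -0.0423, 0.0912]
orientation: [0.005, 3.139, -0.002]
wrist_force: [0.6, 0.5, -1.6]
opening: 0.463
grasp_force: 31.1
```

>>> move_arm:
  targets:
    - [0,0,0,0]
    - [0,0,0,0]
    - [0,0,-1,0]
    - [0,0,-1,0]
    - [0,0,-1,0]

```text
t: 20.72
tool_pos: [0.5256, -0.0382, 0.0805]
orientation: [0.003, -3.141, -0.0]
wrist_force: [0.1, -0.6, -0.8]
opening: 0.458
grasp_force: 31.1
```

```bash
python3 look.py yellow
```

```text
yaw 1.573 [ 0.5256 -0.0382  0.0805]
yellow top [0.4456 0.3635] (45.8, 30.3) 1.157 [0.4466 0.367 ]
yellow scene [0.4527 0.3642] (45.7, 42.6) -0.431 [0.4453 0.3677]
```

Going down to TCP z of about 0.0475.

>>> move_arm:
  targets:
    - [0.05,0,-1.5,0]
    - [0.05,0,-2.4,0]
    - [0.05,0,-3.0,0]
    - [0.05,0,-3.3,0]
    - [0.05,0,-3.3,0]
    - [0.05,0,-3.3,0]

```text
t: 21.58
tool_pos: [0.5266, -0.0387, 0.0479]
orientation: [-0.002, 3.141, -0.0]
wrist_force: [0.6, 0.2, -0.9]
opening: 0.46
grasp_force: 31.1
```

>>> move_arm:
  targets:
    - [0,0,0,0]
    - [0,0,0,0]
    - [0,0,0,0]
    - [0,0,2,0]
    - [0,0,4,0]
    - [0,0,4,0]
  fingers: 8

```text
t: 22.32
tool_pos: [0.5276, -0.039, 0.0891]
orientation: [-0.002, 3.138, -0.002]
wrist_force: [0.2, -0.3, -0.6]
opening: 0.938
grasp_force: 0.0
```

>>> move_arm:
  targets:
    - [0,0,0,0]
    - [0,0,0,0]
    - [0,0,0,0]
    - [0,0,0,0]
    - [0,0,0,0]
    - [0,0,-1,0]
    - [0,0,-2,0]
    - [0,0,-2,0]
  fingers: 0

```text
t: 23.32
tool_pos: [0.5253, -0.0384, 0.0664]
orientation: [0.002, -3.139, -0.001]
wrist_force: [-0.2, -0.0, -0.3]
opening: -0.002
grasp_force: 0.0
```

>>> move_arm:
  targets:
    - [0,0,-0.7,0]
    - [0,0,-1.1,0]
    - [0,0,-1.5,0]
    - [0,0,-1.9,0]
    - [0,0,-2.1,0]
    - [0,0,-2.25,0]
    - [0,0,-2.35,0]
    - [0,0,-2.35,0]

```text
t: 24.32
tool_pos: [0.5264, -0.0387, 0.0459]
orientation: [-0.002, 3.141, -0.001]
wrist_force: [-7.1, 0.7, 18.1]
opening: -0.003
grasp_force: 9.3
```

>>> move_arm:
  targets:
    - [0,0,4,0]
    - [0,0,7,0]
    - [-1,5,7,0]
    - [-2.2,11,7,-0.15]
    - [-3.4,17,7,-0.3]
    - [-4.6,23,7,-0.406]
    - [-5.8,29,7,-0.406]
    - [-7,35,7,-0.406]
  fingers: 7

```text
t: 25.32
tool_pos: [0.4559, 0.3133, 0.114]
orientation: [0.632, 3.077, 0.001]
wrist_force: [0.4, -0.1, -0.1]
opening: 0.822
grasp_force: 0.0
```

>>> move_arm:
  targets:
    - [-1.05,5.6,0,0]
    - [-1.05,5.6,0,0]
    - [-1.05,5.6,0,0]
    - [-1.05,5.6,0,0]

```text
t: 25.82
tool_pos: [0.4462, 0.366, 0.114]
orientation: [-0.634, -3.077, 0.001]
wrist_force: [0.7, 0.1, -0.0]
opening: 0.817
grasp_force: 0.0
```

```bash
python3 look.py yellow
```

```text
yaw 1.164 [0.4462 0.366  0.114 ]
yellow top [0.4457 0.3636] (45.2, 29.8) 1.167 [0.4488 0.3646]
yellow scene [0.4531 0.3646] (48.5, 40.3) -0.448 [0.4447 0.3679]
```

>>> move_arm:
  targets:
    - [0,0.05,-3,0]
    - [0,0.05,-6,0]
    - [0,0.05,-8.5,0]
    - [0,0.05,-9.3,0]
    - [0,0.05,-9.3,0]
    - [0,0.05,-9.3,0]

```text
t: 26.68
tool_pos: [0.4468, 0.3681, 0.0224]
orientation: [0.632, 3.076, 0.002]
wrist_force: [0.6, 0.4, 0.3]
opening: 0.82
grasp_force: 0.0
```

>>> move_arm:
  targets:
    - [0,0,0,0]
    - [0,0,0,0]
    - [0,0,0,0]
    - [0,0,0,0]
    - [0,0,0,0]
    - [0,0,0,0]
  fingers: 2

```text
t: 27.42
tool_pos: [0.4464, 0.3682, 0.0222]
orientation: [0.631, 3.076, 0.002]
wrist_force: [-1.3, -0.4, 5.5]
opening: 0.463
grasp_force: 30.9
```

>>> move_arm:
  targets:
    - [0,0,4,0]
    - [0,0,7,0]
    - [1,-5,7,0.1]
    - [2,-11,7,0.2]
    - [3,-17,7,0.3]
    - [4,-23,7,0.4]
    - [5,-29,7,0.406]
    - [6,-35,7,0.406]

```text
t: 28.42
tool_pos: [0.5058, 0.016, 0.0913]
orientation: [-0.002, 3.141, 0.0]
wrist_force: [0.4, 0.3, -1.0]
opening: 0.458
grasp_force: 30.8
```

>>> move_arm:
  targets:
    - [1,-5,0,0]
    - [2,-10,0,0]
    - [2,-12.4,0,0]
    - [2,-12.4,0,0]
    - [2,-12.4,-1,0]
    - [2,-12.4,-1,0]
    - [2,-12.4,-1,0]

```text
t: 29.3
tool_pos: [0.5256, -0.1051, 0.081]
orientation: [0.004, -3.141, -0.001]
wrist_force: [0.1, 0.0, -1.2]
opening: 0.453
grasp_force: 30.8
```

```bash
python3 - <<'E'
from h import *
s=bot.state();print(yaw(),s["tool_pos"],s["opening"])
E
```

```text
1.5734420298909242 [ 0.52564623 -0.10509     0.08098191] 0.45318276411788944
```

>>> move_arm:
  targets:
    - [0.05,-0.1,-1.5,0]
    - [0.05,-0.1,-2.4,0]
    - [0.05,-0.1,-3.0,0]
    - [0.05,-0.1,-3.3,0]
    - [0.05,-0.1,-3.3,0]
    - [0.05,-0.1,-3.3,0]

```text
t: 30.05
tool_pos: [0.5266, -0.1073, 0.0484]
orientation: [-0.002, 3.141, -0.0]
wrist_force: [-0.2, -0.9, -0.6]
opening: 0.46
grasp_force: 30.8
```

>>> move_arm:
  targets:
    - [0,0,0,0]
    - [0,0,0,0]
    - [0,0,0,0]
    - [0,0,2,0]
    - [0,0,4,0]
    - [0,0,4,0]
  fingers: 8

```text
t: 30.8
tool_pos: [0.5275, -0.1076, 0.0896]
orientation: [-0.002, 3.138, -0.002]
wrist_force: [0.4, 1.0, -0.5]
opening: 0.933
grasp_force: 0.0
```

>>> move_arm:
  targets:
    - [0,0,0,0]
    - [0,0,0,0]
    - [0,0,0,0]
    - [0,0,0,0]
    - [0,0,0,0]
    - [0,0,-1,0]
    - [0,0,-2,0]
    - [0,0,-2,0]
  fingers: 0

```text
t: 31.8
tool_pos: [0.5253, -0.1068, 0.0668]
orientation: [0.002, -3.139, -0.002]
wrist_force: [1.6, 0.7, 0.1]
opening: 0.003
grasp_force: 0.0
```

>>> move_arm:
  targets:
    - [0,0,-0.7,0]
    - [0,0,-1.1,0]
    - [0,0,-1.5,0]
    - [0,0,-1.9,0]
    - [0,0,-2.1,0]
    - [0,0,-2.25,0]
    - [0,0,-2.4,0]
    - [0,0,-2.4,0]

```text
t: 32.8
tool_pos: [0.5264, -0.1072, 0.0459]
orientation: [-0.002, 3.141, -0.001]
wrist_force: [-6.8, 1.9, 18.2]
opening: 0.001
grasp_force: 9.0
```

>>> move_arm:
  targets:
    - [0,0,4,0]
    - [0,0,8,0]
    - [-2,-5,12,0]
    - [-4,-10,14,0]
    - [-6,-15,14,0]
    - [-6.7,-21,14,0]
    - [-6.7,-21.5,14,0.15]
    - [-6.7,-21.5,14,0.295]
  fingers: 6

```text
t: 33.8
tool_pos: [0.4589, -0.3237, 0.1836]
orientation: [0.467, -3.107, -0.0]
wrist_force: [0.4, 0.0, 0.2]
opening: 0.703
grasp_force: 0.0
```

```bash
python3 - <<'E'
from h import *
c=cam("scene");save(c,"s2.png",(130,130,400,260),2.9)
np.save("s2.npy",c,allow_pickle=True)
s=bot.state();print(yaw(),s["tool_pos"])
E
```

```text
1.8757939453765424 [ 0.45903767 -0.32303931  0.18358978]
```

View pics/s2.png

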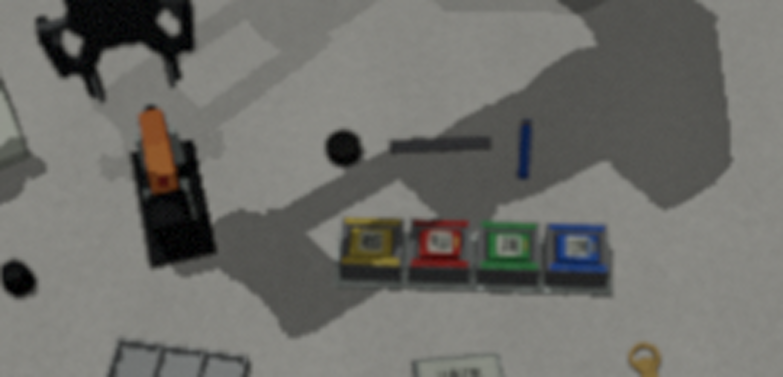

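All four cassettes sit flush in their own nests: yellow (371,240), red (440,241), green (508,243), blue (577,245). Now I measure the ticket from the first pictures.

```bash
python3 - <<'E'
from h import *
np.set_printoptions(precision=4,suppress=True)
S=6
z=[]
P={}
for n,lo in(("top",.03),("scene",.03)):
    c=np.load(n+"0.npy",allow_pickle=True).item()
    im=cv2.resize(c["color"],None,fx=S,fy=S,interpolation=cv2.INTER_CUBIC)
    h=cv2.cvtColor(im,cv2.COLOR_RGB2HSV).astype(int);g=cv2.cvtColor(im,cv2.COLOR_RGB2GRAY).astype(int)
    p=onz(c,[[281.5,167.4]],.036)[0] if n=="top" else p
    q=proj(c,p)[0]*S
    H,W=g.shape;yy,xx=np.mgrid[:H,:W];near=(abs(xx-q[0])<26*S)&(abs(yy-q[1])<22*S)
    # card = brightest region
    br=(near&(g>np.percentile(g[near],72))).astype(np.uint8)
    br=cv2.morphologyEx(br,cv2.MORPH_CLOSE,np.ones((45,45)));br=cv2.morphologyEx(br,cv2.MORPH_OPEN,np.ones((15,15)))
    k=max(cv2.findContours(br,0,2)[0],key=cv2.contourArea);box=cv2.minAreaRect(k)
    cm=np.zeros_like(br);cv2.drawContours(cm,[k],-1,1,-1);cm=cv2.erode(cm,np.ones((31,31)))
    ys=near&(h[...,0]>12)&(h[...,0]<32)&(h[...,1]>90)
    yp=np.argwhere(ys)[:,::-1]
    bars=(cm>0)&(g<np.percentile(g[cm>0],30))&~cv2.dilate(ys.astype(np.uint8),np.ones((15,15))).astype(bool)
    bars=cv2.morphologyEx(bars.astype(np.uint8),cv2.MORPH_OPEN,np.ones((5,5)))
    L=np.argwhere(bars)[:,::-1]
    bx=cv2.minAreaRect(L.astype(np.int32));
    yr=cv2.minAreaRect(yp.astype(np.int32))
    P[n]=(c,px2full(np.array(bx[0]),S),px2full(np.array(yr[0]),S),px2full(np.array(box[0]),S))
    print(n,"card",np.array(box[0])/S,np.array(box[1])/S,box[2],"bars",np.array(bx[0])/S,np.array(bx[1])/S,bx[2],"strip",np.array(yr[0])/S,np.array(yr[1])/S,yr[2])
    bb=cv2.boxPoints(yr);w=onz(c,px2full(bb,S),.048);print(w[:,:2])
def tri(i):
    A=np.zeros((3,3));b=np.zeros(3)
    for n in P:
        c=P[n][0];v=ray(c,P[n][i])[0];v/=np.linalg.norm(v);M=np.eye(3)-np.outer(v,v);A+=M;b+=M@np.array(c["xyz"])
    return np.linalg.solve(A,b)
for i,nm in((1,"bars"),(2,"strip"),(3,"card")): print(nm,tri(i),[onz(P[n][0],P[n][i],.036)[0][:2] for n in P])
s=bot.state();print(yaw(),s["tool_pos"])
E
```

```text
top card [281.1648 162.4794] [50.841  34.2993] 1.4741984605789185 bars [279.8854 168.7669] [36.0978 12.9917] 0.8769077062606812 strip [281.4995 158.6885] [21.0099  1.1703] 1.3639276027679443
[[ 0.686   0.0121]
 [ 0.689   0.0125]
 [ 0.6957 -0.0396]
 [ 0.6926 -0.04  ]]
scene card [287.0833 259.5833] [43.8333 51.8333] 90.0 bars [279.7225 255.1726] [28.4732 44.5575] 61.06247329711914 strip [293.5868 264.3059] [0.4244 8.8677] 86.49646759033203
[[ 0.6897 -0.0136]
 [ 0.6874  0.0097]
 [ 0.6887  0.0098]
 [ 0.691  -0.0135]]
bars [ 0.6641 -0.0265  0.0511] [array([ 0.6679, -0.0133]), array([ 0.6573, -0.0395])]
strip [ 0.6902 -0.0079  0.0497] [array([ 0.6948, -0.0133]), array([ 0.6834, -0.0016])]
card [ 0.6789 -0.017   0.0544] [array([ 0.6847, -0.014 ]), array([ 0.67  , -0.0193])]
1.8757939453765424 [ 0.459  -0.323   0.1836]
```

```bash
python3 - <<'E'
from h import *
o=[]
for n,(x0,y0) in(("top",(256,145)),("scene",(263,240))):
    c=np.load(n+"0.npy",allow_pickle=True).item()
    im=c["color"][y0:y0+44,x0:x0+50,::-1].astype(float);im=(im-im.min())/(im.max()-im.min())*255
    im=cv2.resize(im.astype(np.uint8),(400,352),interpolation=cv2.INTER_CUBIC)
    for k in range(0,50,10):
        cv2.putText(im,str(x0+k),(k*8,10),0,.35,(0,0,255));cv2.line(im,(k*8,12),(k*8,18),(0,0,255))
        cv2.putText(im,str(y0+k),(0,k*8+4),0,.35,(0,255,0))
    o.append(im)
cv2.imwrite("pics/tick.png",np.hstack(o))
E
```

```text
(no output)
```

View pics/tick.png

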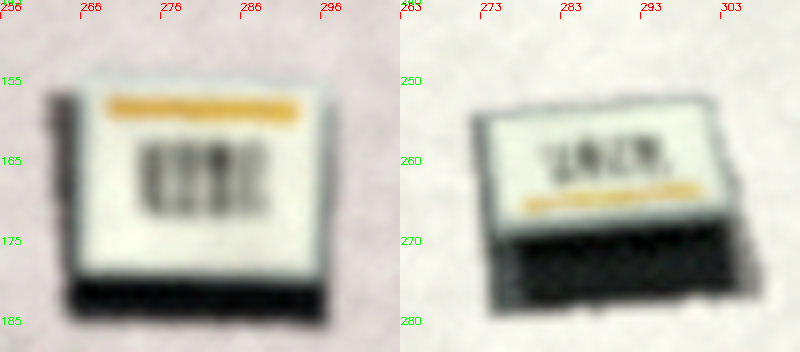

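```bash
python3 - <<'E'
from h import *
np.set_printoptions(precision=4,suppress=True)
T=np.load("top0.npy",allow_pickle=True).item();S=np.load("scene0.npy",allow_pickle=True).item()
def tri(a,b):
    A=np.zeros((3,3));r=np.zeros(3)
    for c,p in((T,a),(S,b)):
        v=ray(c,p)[0];v/=np.linalg.norm(v);M=np.eye(3)-np.outer(v,v);A+=M;r+=M@np.array(c["xyz"])
    return np.linalg.solve(A,r)
for nm,a,b in(("bars",(281,166.75),(288.25,259.5)),("stripL",(268.75,157.9),(300.25,263.4)),("stripR",(292.75,158.4),(277.9,265.4))):
    z=.036 if nm=="bars" else .048
    print(nm,tri(a,b),onz(T,a,z)[0],onz(S,b,z)[0])
E
```

```text
bars [ 0.6719 -0.0158  0.0382] [ 0.6727 -0.0164  0.036 ] [ 0.6708 -0.015   0.036 ]
stripL [0.6872 0.0168 0.0479] [0.6871 0.0168 0.048 ] [0.6872 0.0168 0.048 ]
stripR [ 0.6949 -0.0423  0.0481] [ 0.6949 -0.0426  0.048 ] [ 0.6949 -0.042   0.048 ]
```

>>> move_arm:
  targets:
    - [0,0.15,-3,-0.01]
    - [0,0.15,-7,-0.01]
    - [0,0.15,-10,-0.01]
    - [0,0.15,-11.5,-0.01]
    - [0,0.15,-11.5,-0.01]
    - [0,0.15,-11.5,-0.01]

```text
t: 34.6
tool_pos: [0.4601, -0.3213, 0.0704]
orientation: [-0.447, 3.108, -0.003]
wrist_force: [-0.3, 0.2, -0.3]
opening: 0.7
grasp_force: 0.0
```

>>> move_arm:
  targets:
    - [-0.1,0,-1,0]
    - [-0.1,0,-1.9,0]
    - [-0.1,0,-1.9,0]
    - [-0.1,0,-1.9,0]

```text
t: 35.1
tool_pos: [0.4583, -0.3207, 0.0502]
orientation: [0.448, -3.109, -0.0]
wrist_force: [0.5, 0.1, 0.6]
opening: 0.703
grasp_force: 0.0
```

>>> move_arm:
  targets:
    - [0,0,0,0]
    - [0,0,0,0]
    - [0,0,0,0]
    - [0,0,0,0]
    - [0,0,0,0]
    - [0,0,0,0]
  fingers: 0.5
  grip_force: 40

```text
t: 35.85
tool_pos: [0.4587, -0.3213, 0.0506]
orientation: [-0.448, 3.109, -0.002]
wrist_force: [1.6, -3.2, 3.2]
opening: 0.298
grasp_force: 40.3
```

The ticket is at (0.672, −0.016, 0.037) with yaw 0.13, and its slope checks out at 0.5 rad. The tool can only turn about z. So I'll tilt the scanner within the grip: lower the head onto the fixed ticket stand until it lies flush on the slope, then back off 6 cm. Lifting it out now.

>>> move_arm:
  targets:
    - [0,0,1,0]
    - [0,0,3,0]
    - [0,0,6,0]
    - [0,0,9,0]
    - [0,0,9,0]
    - [0,0,9,0]

```text
t: 36.6
tool_pos: [0.4575, -0.3195, 0.1388]
orientation: [0.448, -3.108, -0.004]
wrist_force: [0.1, 0.3, -1.7]
opening: 0.301
grasp_force: 40.0
```

```bash
cat > pitch.py <<'E'
from h import *
np.set_printoptions(precision=4,suppress=True)
s=bot.state();y=yaw();t=s["tool_pos"];print("yaw %.3f heading %.3f"%(y,y-np.pi/2),t,s["opening"])
u=np.array([np.cos(y-np.pi/2),np.sin(y-np.pi/2),0])
def tri(P):
    A=np.zeros((3,3));r=np.zeros(3)
    for c,p in P:
        v=ray(c,p)[0];v/=np.linalg.norm(v);M=np.eye(3)-np.outer(v,v);A+=M;r+=M@np.array(c["xyz"])
    return np.linalg.solve(A,r)
for n in("top","scene"):
    c=cam(n)
    q=proj(c,t+[0,0,.02])[0]
    h=cv2.cvtColor(c["color"],cv2.COLOR_RGB2HSV).astype(int)
    m=((h[...,0]>5)&(h[...,0]<18)&(h[...,1]>140)&(h[...,2]>50)).astype(np.uint8)
    # ends of orange in the view; intersect rays with the vertical plane through the handle axis
    L=np.argwhere(m)[:,::-1];L=L[np.hypot(*(L-q).T)<70]
    nrm=np.cross(u,[0,0,1]);v=ray(c,L);o=np.array(c["xyz"])
    w=o+v*(((t-o)@nrm)/(v@nrm))[:,None]
    # top face at scanner z=+12mm: pixels' u coordinate with z on level top
    d=onz(c,L,t[2]+.0234)-t;a=d@u
    print(n,len(L),"u-range if level (expect -.065..+.040):",np.percentile(a,[1,99]))
E
python3 pitch.py
```

```text
yaw 1.857 heading 0.286 [ 0.4575 -0.3195  0.1388] 0.3006206751729916
top 166 u-range if level (expect -.065..+.040): [-0.0604  0.0372]
scene 177 u-range if level (expect -.065..+.040): [-0.0326  0.0408]
```

>>> move_arm:
  targets:
    - [3,5,0,-0.03]
    - [6,10,0,-0.06]
    - [9,15,0,-0.1]
    - [12,20,0,-0.13]
    - [15,25,0,-0.156]
    - [16.5,29,0,-0.156]
    - [17.1,29.9,0,-0.156]
    - [17.1,29.9,0,-0.156]

```text
t: 37.7
tool_pos: [0.6289, -0.0213, 0.139]
orientation: [0.206, -3.133, -0.0]
wrist_force: [0.1, 0.2, -0.4]
opening: 0.295
grasp_force: 39.9
```

>>> move_arm:
  targets:
    - [0,0,0,0]
    - [0,0,-3,0]
    - [0,0,-5,0]
    - [0,0,-5,0]
    - [0,0,-5,0]

```text
t: 38.33
tool_pos: [0.6297, -0.0228, 0.0911]
orientation: [-0.202, 3.134, -0.001]
wrist_force: [0.9, -0.1, -0.7]
opening: 0.299
grasp_force: 40.0
```

```bash
python3 pitch.py
```

```text
yaw 1.700 heading 0.129 [ 0.6297 -0.0228  0.0911] 0.29880963645398606
top 38 u-range if level (expect -.065..+.040): [-0.0298 -0.0106]
scene 181 u-range if level (expect -.065..+.040): [-0.0192  0.0408]
```

>>> move_arm:
  targets:
    - [0,0.1,0,0]
    - [0,0.1,-1,0]
    - [0,0.1,-2,0]
    - [0,0.1,-2.6,0]
    - [0,0.1,-3.0,0]
    - [0,0.1,-3.4,0]
    - [0,0.1,-3.6,0]
    - [0,0.1,-3.6,0]
  fingers: 0.5
  grip_force: 20

```text
t: 39.42
tool_pos: [0.6287, -0.0207, 0.0543]
orientation: [0.205, -3.134, 0.0]
wrist_force: [-3.9, -0.5, 4.0]
opening: 0.295
grasp_force: 41.5
```

```bash
python3 pitch.py; python3 -c "
from h import *
s=bot.state();print(s['wrist_force'],s['torque'])"
```

```text
yaw 1.701 heading 0.130 [ 0.6287 -0.0207  0.0543] 0.29477422632127875
top 6 u-range if level (expect -.065..+.040): [-0.0168 -0.012 ]
scene 152 u-range if level (expect -.065..+.040): [-0.0185  0.0343]
[-4.77431399 -0.33893531  4.36659239] [-0.00563988  0.29800083 -0.00700696]
```

>>> move_arm:
  targets:
    - [0,0,-0.4,0]
    - [0,0,-0.8,0]
    - [0,0,-1.2,0]
    - [0,0,-1.4,0]
    - [0,0,-1.4,0]

```text
t: 40.15
tool_pos: [0.6286, -0.0208, 0.04]
orientation: [0.204, -3.133, 0.0]
wrist_force: [-3.8, -1.7, 3.8]
opening: 0.299
grasp_force: 43.8
```

```bash
python3 pitch.py; python3 -c "
from h import *
s=bot.state();print(s['wrist_force'],s['torque'])
c=cam('scene');a=(225,185,345,275);save(c,'p1.png',a,6)"
```

```text
yaw 1.701 heading 0.130 [ 0.6286 -0.0208  0.04  ] 0.2987650012611591
[-4.98088517 -1.19019726  2.91264578] [-0.09038042  0.43010848 -0.08534619]Traceback (most recent call last):
  File "pitch.py", line 21, in <module>
    print(n,len(L),"u-range if level (expect -.065..+.040):",np.percentile(a,[1,99]))
                                                             ~~~~~~~~~~~~~^^^^^^^^^^
    return _quantile_unchecked(
        a, q, axis, out, overwrite_input, method, keepdims, weights)
    return _ureduce(a,
                    func=_quantile_ureduce_func,
    ...<5 lines>...
                    overwrite_input=overwrite_input,
                    method=method)
    r = func(a, **kwargs)
    result = _quantile(arr,
                       quantiles=q,
    ...<2 lines>...
                       out=out,
                       weights=wgt)
    slices_having_nans = np.isnan(arr[-1, ...])
                                  ~~~^^^^^^^^^
IndexError: index -1 is out of bounds for axis 0 with size 0
```

View pics/p1.png

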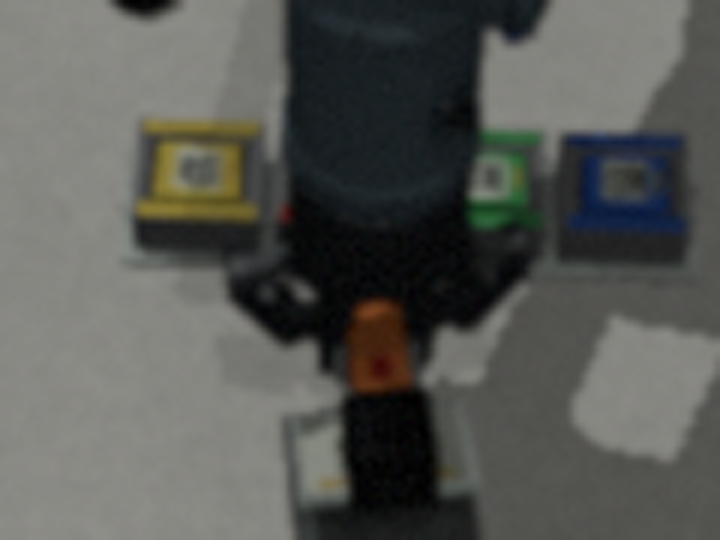

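The head (about (390,450)) lies on the ticket slope and the handle is pitching up in the grip, with forces of about 5 N. I'll carry on until it is flush.

>>> move_arm:
  targets:
    - [0,0,-0.2,0]
    - [0,0,-0.4,0]
    - [0,0,-0.6,0]
    - [0,0,-0.7,0]
    - [0,0,-0.7,0]

```text
t: 40.88
tool_pos: [0.6291, -0.0208, 0.0334]
orientation: [0.204, -3.135, 0.0]
wrist_force: [-4.9, -1.6, 4.4]
opening: 0.301
grasp_force: 45.0
```

>>> move_arm:
  targets:
    - [0,0,-0.1,0]
    - [0,0,-0.2,0]
    - [0,0,-0.2,0]

```text
t: 41.25
tool_pos: [0.6293, -0.0207, 0.0314]
orientation: [-0.204, 3.135, -0.0]
wrist_force: [-4.5, 0.2, 5.2]
opening: 0.299
grasp_force: 45.3
```

>>> move_arm:
  targets:
    - [0,0,-0.1,0]
    - [0,0,-0.15,0]
    - [0,0,-0.15,0]

```text
t: 41.62
tool_pos: [0.6295, -0.0207, 0.03]
orientation: [-0.204, 3.135, -0.0]
wrist_force: [-3.5, -0.2, 5.2]
opening: 0.296
grasp_force: 45.4
```

>>> move_arm:
  targets:
    - [0,0,0,0]
    - [-0.2,0,1,0]
    - [-1,0,3,0]
    - [-3,-0.4,6,0]
    - [-5.2,-0.7,9,0]
    - [-5.2,-0.7,9,0]
    - [-5.2,-0.7,9,0]
    - [-5.2,-0.7,9,0]
  fingers: 0.5
  grip_force: 60

```text
t: 42.62
tool_pos: [0.5772, -0.0275, 0.1188]
orientation: [0.204, -3.134, -0.001]
wrist_force: [-0.9, 0.8, -0.4]
opening: 0.298
grasp_force: 60.3
```

```bash
python3 - <<'E'
from h import *
o=[];s=bot.state();print(yaw(),s["tool_pos"])
for n in("top","scene"):
    c=cam(n);np.save(n+"p2.npy",c,allow_pickle=True)
    p=proj(c,s["tool_pos"]+[.03,0,.02])[0].astype(int);x0,y0=p-[25,25];print(n,x0,y0)
    im=c["color"][y0:y0+50,x0:x0+50,::-1].astype(float);im=np.clip(im*1.8,0,255)
    im=cv2.resize(im.astype(np.uint8),(400,400),interpolation=cv2.INTER_CUBIC)
    o.append(im)
cv2.imwrite("pics/p2.png",np.hstack(o))
E
```

```text
1.7010821214792797 [ 0.57719683 -0.027455    0.1187536 ]
top 257 156
scene 259 194
```

View pics/p2.png

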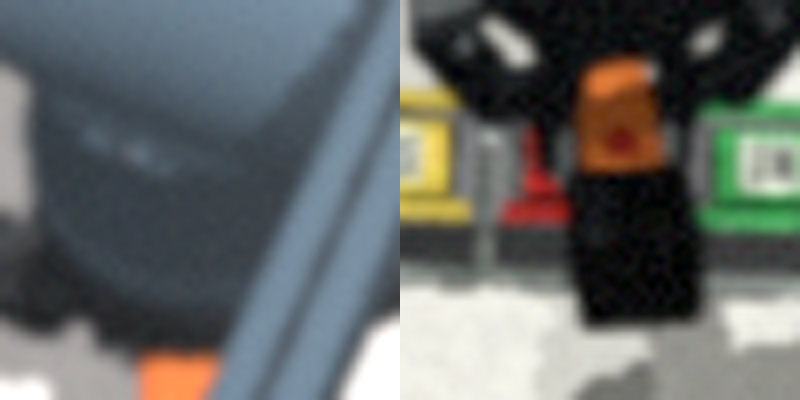

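```bash
cat > ptab.py <<'E'
from h import *
def pts(t,hd,a,xz):
    u=np.array([np.cos(hd),np.sin(hd),0]);z=np.array([0,0,1.])
    o=t+[0,0,.0114]
    return np.array([o+(x*np.cos(a)-w*np.sin(a))*u+(x*np.sin(a)+w*np.cos(a))*z for x,w in xz])/1
E
python3 - <<'E'
from ptab import *
np.set_printoptions(precision=1,suppress=True)
s=bot.state();t=s["tool_pos"];hd=yaw()-np.pi/2
S=np.load("scenep2.npy",allow_pickle=True).item();T=np.load("topp2.npy",allow_pickle=True).item()
for a in(.4,.45,.5,.55):
    print(a,"scene junction, front bottom:",proj(S,pts(t,hd,a,[(.04,.012),(.082,-.026)])).ravel(),"top tail:",proj(T,pts(t,hd,a,[(-.065,.012),(-.065,-.012)])).ravel())
h=cv2.cvtColor(T["color"],cv2.COLOR_RGB2HSV).astype(int)
m=(h[...,0]>5)&(h[...,0]<18)&(h[...,1]>120)&(h[...,2]>50)
L=np.argwhere(m);L=L[(abs(L[:,1]-277)<40)&(L[:,0]>190)&(L[:,0]<230)];print("top orange rows",L.min(0),L.max(0))
for r in range(195,215):print(r,T["color"][r,275:285,0].tolist() if r>203 else "",end="\n" if r>203 else "")
E
```

```text
0.4 scene junction, front bottom: [286.4 216.  288.6 238.1] top tail: [279.4 224.4 279.4 222. ]
0.45 scene junction, front bottom: [286.3 215.2 288.6 237.1] top tail: [279.4 224.3 279.4 221.4]
0.5 scene junction, front bottom: [286.3 214.4 288.6 236. ] top tail: [279.4 224.1 279.4 220.7]
0.55 scene junction, front bottom: [286.2 213.6 288.6 234.8] top tail: [279.4 223.8 279.4 220. ]
top orange rows [200 273] [219 283]
195 196 197 198 199 200 201 202 203 204 [140, 153, 156, 156, 157, 156, 148, 127, 97, 72]
205 [140, 153, 156, 157, 155, 153, 140, 111, 83, 68]
206 [141, 152, 156, 156, 155, 148, 127, 97, 73, 67]
207 [141, 153, 155, 156, 153, 140, 111, 81, 68, 66]
208 [141, 153, 156, 155, 148, 124, 96, 72, 66, 66]
209 [141, 152, 156, 152, 139, 111, 81, 67, 65, 66]
210 [141, 153, 156, 149, 126, 94, 72, 65, 67, 66]
211 [143, 154, 155, 144, 115, 83, 67, 67, 67, 66]
212 [143, 153, 150, 134, 103, 76, 67, 66, 67, 63]
213 [142, 152, 147, 122, 90, 70, 67, 67, 65, 61]
214 [143, 151, 138, 109, 80, 66, 67, 68, 64, 57]
```

```bash
python3 - <<'E'
from ptab import *
S=np.load("scenep2.npy",allow_pickle=True).item();T=np.load("topp2.npy",allow_pickle=True).item()
for r in range(199,240):print(r,S["color"][r,285:289].mean(0).round().astype(int).tolist(),end=" ")
print()
for r in range(198,228):print(r,T["color"][r,275:278].mean(0).round().astype(int).tolist(),end=" ")
o=[]
for c,(x0,y0) in((T,(255,190)),(S,(262,195))):
    im=np.clip(c["color"][y0:y0+45,x0:x0+45,::-1].astype(float)*(1.3 if c is T else 3),0,255).astype(np.uint8)
    o.append(cv2.resize(im,(400,400),interpolation=cv2.INTER_CUBIC))
cv2.imwrite("pics/p3.png",np.hstack(o))
E
```

```text
199 [6, 6, 8] 200 [18, 11, 9] 201 [57, 30, 16] 202 [98, 54, 27] 203 [115, 62, 30] 204 [105, 56, 26] 205 [82, 42, 19] 206 [66, 33, 11] 207 [65, 34, 14] 208 [65, 33, 14] 209 [63, 31, 13] 210 [60, 23, 10] 211 [61, 19, 10] 212 [65, 22, 12] 213 [76, 34, 14] 214 [77, 40, 18] 215 [40, 20, 10] 216 [3, 4, 6] 217 [4, 6, 6] 218 [4, 5, 5] 219 [7, 8, 8] 220 [4, 5, 5] 221 [5, 7, 7] 222 [9, 8, 8] 223 [7, 9, 9] 224 [6, 5, 5] 225 [6, 6, 6] 226 [6, 6, 6] 227 [8, 9, 9] 228 [5, 6, 5] 229 [4, 4, 4] 230 [6, 6, 7] 231 [6, 6, 8] 232 [6, 6, 7] 233 [12, 14, 13] 234 [40, 41, 38] 235 [85, 85, 81] 236 [116, 116, 111] 237 [121, 120, 116] 238 [116, 116, 112] 239 [104, 104, 100] 
198 [24, 23, 24] 199 [43, 30, 27] 200 [81, 46, 31] 201 [119, 65, 39] 202 [143, 77, 45] 203 [149, 81, 47] 204 [150, 81, 48] 205 [150, 82, 48] 206 [150, 82, 48] 207 [150, 82, 48] 208 [150, 82, 48] 209 [150, 81, 48] 210 [150, 82, 47] 211 [151, 82, 48] 212 [149, 80, 46] 213 [147, 79, 46] 214 [144, 79, 47] 215 [138, 78, 50] 216 [129, 76, 53] 217 [118, 74, 59] 218 [105, 74, 64] 219 [91, 72, 69] 220 [79, 72, 75] 221 [71, 73, 80] 222 [67, 75, 83] 223 [65, 76, 86] 224 [66, 78, 88] 225 [66, 79, 88] 226 [66, 78, 88] 227 [66, 78, 88]
```

View pics/p3.png

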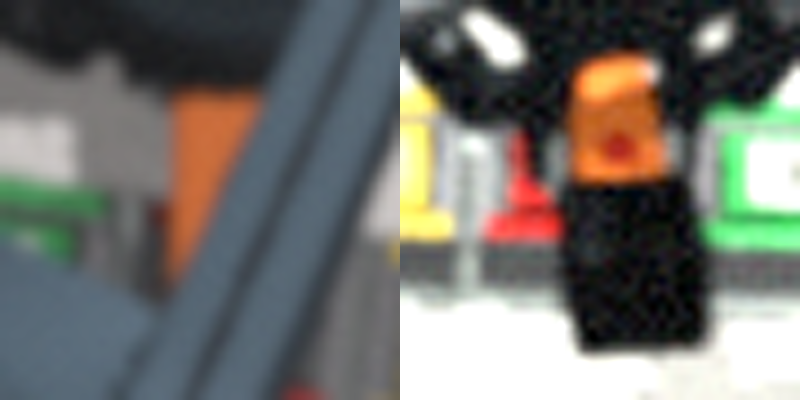

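```bash
python3 - <<'E'
from ptab import *
np.set_printoptions(precision=1,suppress=True)
S=np.load("scene0.npy",allow_pickle=True).item()
t=np.array([.4588,-.3216,.0506]);p=proj(S,pts(t,.29,0,[(.04,.012),(.082,.012),(.082,-.026),(-.065,.012)]));print(p)
cols=p.round().astype(int)[:,0]
im=S["color"]
# sample brightness along the projected handle axis line from tail to head top front and beyond
for lab,z,rng in(("top plane",.012,np.arange(-.075,.115,.005)),):
    q=proj(S,pts(t,.29,0,[(x,z) for x in rng]))
    for x,(a,b) in zip(rng,q): print("%.3f"%x,round(b,1),cv2.getRectSubPix(im,(1,1),(float(a),float(b)))[0,0].tolist(),end=" | ")
# pre-tilt head in the air? 
S=np.load("s2.npy",allow_pickle=True).item();print()
E
```

```text
[[186.3 195.5]
 [188.4 207.4]
 [190.8 214.7]
 [181.7 167.7]]
-0.075 165.2 [106, 106, 103] | -0.070 166.5 [68, 58, 51] | -0.065 167.7 [101, 61, 31] | -0.060 169.0 [132, 80, 39] | -0.055 170.3 [133, 80, 38] | -0.050 171.5 [132, 79, 37] | -0.045 172.8 [132, 79, 38] | -0.040 174.1 [133, 80, 38] | -0.035 175.4 [132, 79, 37] | -0.030 176.7 [132, 80, 38] | -0.025 178.0 [133, 80, 39] | -0.020 179.3 [132, 80, 39] | -0.015 180.6 [132, 80, 39] | -0.010 181.9 [133, 81, 40] | -0.005 183.3 [132, 79, 38] | 0.000 184.6 [132, 80, 38] | 0.005 185.9 [132, 80, 39] | 0.010 187.3 [133, 81, 40] | 0.015 188.6 [132, 79, 39] | 0.020 190.0 [120, 59, 32] | 0.025 191.4 [104, 31, 23] | 0.030 192.7 [100, 27, 21] | 0.035 194.1 [100, 43, 23] | 0.040 195.5 [78, 40, 19] | 0.045 196.9 [17, 12, 11] | 0.050 198.3 [11, 13, 16] | 0.055 199.7 [13, 15, 17] | 0.060 201.1 [17, 18, 17] | 0.065 202.5 [15, 17, 17] | 0.070 203.9 [17, 18, 17] | 0.075 205.4 [16, 15, 16] | 0.080 206.8 [8, 9, 7] | 0.085 208.2 [2, 4, 3] | 0.090 209.7 [3, 5, 4] | 0.095 211.1 [4, 6, 5] | 0.100 212.6 [2, 2, 2] | 0.105 214.1 [3, 3, 4] | 0.110 215.5 [6, 7, 7] |
```

>>> move_arm:
  targets:
    - [-0.15,-0.1,-1.5,0]
    - [-0.15,-0.1,-3,0]
    - [-0.15,-0.1,-4,0]
    - [-0.15,-0.1,-4.25,0]
    - [-0.15,-0.1,-4.25,0]
    - [-0.15,-0.1,-4.25,0]
    - [-0.15,-0.1,-4.25,0]
    - [-0.15,-0.1,-4.25,0]

```text
t: 43.72
tool_pos: [0.576, -0.0287, 0.0776]
orientation: [-0.204, 3.134, -0.0]
wrist_force: [-0.1, 0.9, -1.4]
opening: 0.296
grasp_force: 60.3
```

>>> move_arm:
  targets:
    - [0,0,-0.15,0]
    - [0,0,-0.3,0]
    - [0,0,-0.3,0]
    - [0,0,-0.3,0]
    - [0,0,-0.3,0]
    - [0,0,-0.3,0]
    - [0,0,-0.3,0]
    - [0,0,-0.3,0]

```text
t: 44.72
tool_pos: [0.5758, -0.0286, 0.0742]
orientation: [-0.204, 3.135, -0.0]
wrist_force: [0.6, -0.6, -0.7]
opening: 0.298
grasp_force: 60.3
```

>>> move_arm:
  targets:
    - [0,0,0,0]
    - [0,0,0,0]
    - [0,0,0,0]
    - [0,0,0,0]
    - [0,0,0,0]
    - [0,0,0,0]
    - [0,0,0,0]
    - [0,0,0,0]

```text
t: 45.72
tool_pos: [0.5758, -0.0286, 0.0742]
orientation: [0.204, -3.135, -0.0]
wrist_force: [0.5, 0.2, -0.6]
opening: 0.3
grasp_force: 60.3
```

>>> move_arm:
  targets:
    - [0,0,0,0]
    - [0,0,0,0]
    - [0,0,0,0]
    - [0,0,0,0]
    - [0,0,0,0]
    - [0,0,0,0]
    - [0,0,0,0]
    - [0,0,0,0]

```text
t: 46.72
tool_pos: [0.5758, -0.0287, 0.0742]
orientation: [-0.204, 3.135, -0.0]
wrist_force: [-0.3, 0.5, -1.9]
opening: 0.294
grasp_force: 60.3
```

Ticket held steady for over 2 s at about 63 mm. Next I go back to the cradle, coming down 8 mm ahead of the parked position so the tail lands on the rear saddle and levels the scanner.

>>> move_arm:
  targets:
    - [0,0,4,0]
    - [0,0,8,0]
    - [-2,-5,8.5,0.03]
    - [-4,-10,8.5,0.06]
    - [-6,-15,8.5,0.1]
    - [-8,-20,8.5,0.13]
    - [-10,-25,8.5,0.156]
    - [-10.9,-29,8.5,0.156]

```text
t: 47.72
tool_pos: [0.4656, -0.3206, 0.1593]
orientation: [0.446, -3.11, 0.0]
wrist_force: [-0.0, 0.0, -1.8]
opening: 0.294
grasp_force: 60.2
```

>>> move_arm:
  targets:
    - [0,0,0,0]
    - [0,0,0,0]
    - [0,0,0,0]
    - [0,0,0,0]
  fingers: 0.5
  grip_force: 25

```text
t: 48.22
tool_pos: [0.4672, -0.3175, 0.1592]
orientation: [-0.451, 3.109, 0.0]
wrist_force: [-0.1, 0.2, -1.2]
opening: 0.301
grasp_force: 60.2
```

```bash
python3 -c "
from h import *
s=bot.state();print(s['tool_pos'],yaw()-np.pi/2,s['grasp_force'])"
```

```text
[ 0.46724115 -0.31749792  0.15924243] 0.2879019810237238 60.20518898963928
```

>>> move_arm:
  targets:
    - [-0.1,-0.15,-3,0]
    - [-0.1,-0.15,-5.5,0]
    - [-0.1,-0.15,-6.7,0]
    - [-0.1,-0.15,-6.7,0]
    - [-0.1,-0.15,-6.7,0]

```text
t: 48.85
tool_pos: [0.4665, -0.3206, 0.0932]
orientation: [-0.448, 3.108, -0.002]
wrist_force: [-0.1, 0.0, -1.0]
opening: 0.296
grasp_force: 60.2
```

>>> move_arm:
  targets:
    - [0,0,-0.4,0]
    - [0,0,-0.8,0]
    - [0,0,-1.2,0]
    - [0,0,-1.6,0]
    - [0,0,-2.0,0]
    - [0,0,-2.2,0]
    - [0,0,-2.2,0]

```text
t: 49.72
tool_pos: [0.468, -0.3208, 0.0724]
orientation: [-0.447, 3.105, -0.005]
wrist_force: [4.0, 3.3, 11.9]
opening: 0.295
grasp_force: 62.1
```

>>> move_arm:
  targets:
    - [0,0.1,-0.3,0]
    - [0,0.1,-0.6,0]
    - [0,0.1,-0.9,0]
    - [0,0.1,-1.2,0]
    - [0,0.1,-1.2,0]

```text
t: 50.35
tool_pos: [0.4683, -0.3209, 0.0605]
orientation: [-0.448, 3.105, -0.008]
wrist_force: [1.9, -0.7, 8.9]
opening: 0.291
grasp_force: 61.7
```

>>> move_arm:
  targets:
    - [0,0,-0.3,0]
    - [0,0,-0.6,0]
    - [0,0,-0.8,0]
    - [0,0,-0.8,0]

```text
t: 50.85
tool_pos: [0.4682, -0.3208, 0.0523]
orientation: [-0.448, 3.105, -0.008]
wrist_force: [3.9, 0.4, 8.4]
opening: 0.297
grasp_force: 62.1
```

```bash
python3 - <<'E'
from h import *
c=cam("scene");p=proj(c,[.48,-.315,.05])[0].astype(int);x0,y0=p-[30,30]
im=np.clip(c["color"][y0:y0+60,x0:x0+60,::-1].astype(float)*2,0,255).astype(np.uint8)
cv2.imwrite("pics/c1.png",cv2.resize(im,(540,540),interpolation=cv2.INTER_CUBIC))
s=bot.state();print(s["tool_pos"],yaw()-np.pi/2,s["wrist_force"])
E
```

```text
[ 0.46818428 -0.32077522  0.05227407] 0.2863111991884968 [3.14620852 0.32114756 8.25278959]
```

View pics/c1.png

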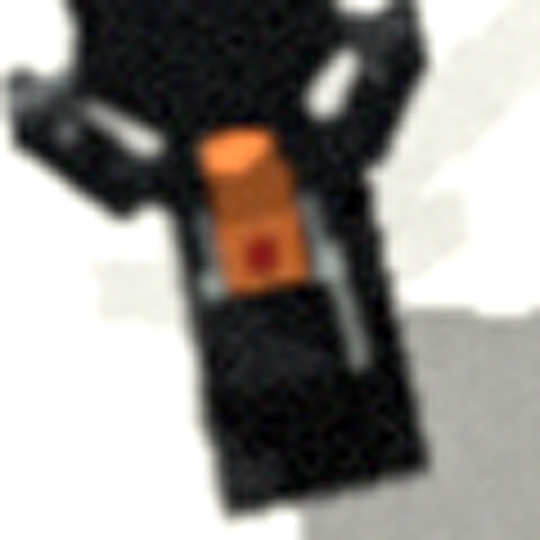

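The scanner lies nearly level in the saddles, its head at about (300,350) beyond the front post. I'll lower the last bit, release so it settles, then regrip.

>>> move_arm:
  targets:
    - [0,0,-0.1,0]
    - [0,0,-0.18,0]
    - [0,0,-0.18,0]

```text
t: 51.28
tool_pos: [0.4684, -0.3207, 0.0506]
orientation: [-0.448, 3.105, -0.008]
wrist_force: [5.9, 2.2, 9.0]
opening: 0.296
grasp_force: 62.3
```

>>> move_arm:
  targets:
    - [0,0,0,0]
    - [0,0,0,0]
    - [0,0,0,0]
    - [0,0,0,0]
    - [0,0,0,0]
    - [0,0,0,0]
  fingers: 5

```text
t: 52.02
tool_pos: [0.4658, -0.3191, 0.0483]
orientation: [0.448, -3.109, -0.0]
wrist_force: [-0.7, -0.3, -0.1]
opening: 0.587
grasp_force: 0.0
```

>>> move_arm:
  targets:
    - [0,0,0,0]
    - [0,0,0,0]
    - [0,0,0,0]
    - [0,0,0,0]
    - [0,0,0,0]
    - [0,0,0,0]
  fingers: 0.5
  grip_force: 60

```text
t: 52.78
tool_pos: [0.466, -0.3194, 0.0487]
orientation: [-0.448, 3.109, -0.001]
wrist_force: [0.3, -2.1, 3.1]
opening: 0.293
grasp_force: 59.2
```

>>> move_arm:
  targets:
    - [0,0,1,0]
    - [0,0,3,0]
    - [0,0,6,0]
    - [0,0,9,0]
    - [0,0,9,0]
    - [0,0,9,0]

```text
t: 53.52
tool_pos: [0.4651, -0.3183, 0.1375]
orientation: [0.448, -3.108, -0.003]
wrist_force: [0.1, -0.8, -0.8]
opening: 0.293
grasp_force: 59.6
```

```bash
sed -i 's/.0234)/.0253)/' pitch.py; python3 pitch.py
```

```text
yaw 1.857 heading 0.286 [ 0.4651 -0.3183  0.1375] 0.2929056140481861
top 151 u-range if level (expect -.065..+.040): [-0.058   0.0402]
scene 185 u-range if level (expect -.065..+.040): [-0.0302  0.0436]
```

>>> move_arm:
  targets:
    - [0,5,0,-0.1]
    - [0,11,0,-0.2]
    - [0,17,0,-0.286]
    - [0,23,-1,-0.286]
    - [-0.1,29,-2,-0.286]
    - [-0.2,35,-2.7,-0.286]
    - [-0.2,40,-2.7,-0.286]
    - [-0.2,41.6,-2.7,-0.286]

```text
t: 54.62
tool_pos: [0.4624, 0.0994, 0.1103]
orientation: [0.006, -3.139, -0.001]
wrist_force: [-0.7, -0.4, -1.7]
opening: 0.295
grasp_force: 59.7
```

>>> move_arm:
  targets:
    - [0,0,0,0]
    - [0,0,0,0]
    - [0,0,0,0]
    - [0,0,0,0]

```text
t: 55.12
tool_pos: [0.464, 0.0959, 0.1114]
orientation: [0.003, 3.142, -0.0]
wrist_force: [-0.2, -0.3, -0.7]
opening: 0.294
grasp_force: 59.7
```

```bash
cat > win.py <<'E'
from h import *
import sys
np.set_printoptions(precision=4,suppress=True)
C={"blue":(.5268,.0975),"green":(.5266,.030),"red":(.5264,-.0385),"yellow":(.5262,-.1063)}
s=bot.state();hd=yaw()-np.pi/2;w=s["tool_pos"]+[.0635*np.cos(hd),.0635*np.sin(hd),-.0127]
print("heading %.3f"%hd,"window",w,"move cm",100*(np.array([*C[sys.argv[1]],.098])-w))
E
python3 win.py blue; python3 pitch.py; python3 -c "
from h import *
c=cam('scene');save(c,'b1.png',(250,140,370,250),5)"
```

```text
heading -0.002 window [0.5275 0.0958 0.0987] move cm [-0.0719  0.175  -0.0723]
yaw 1.569 heading -0.002 [0.464  0.0959 0.1114] 0.2938798358240324
top 7 u-range if level (expect -.065..+.040): [0.0404 0.0494]
scene 174 u-range if level (expect -.065..+.040): [-0.0266  0.1265]
```

View pics/b1.png

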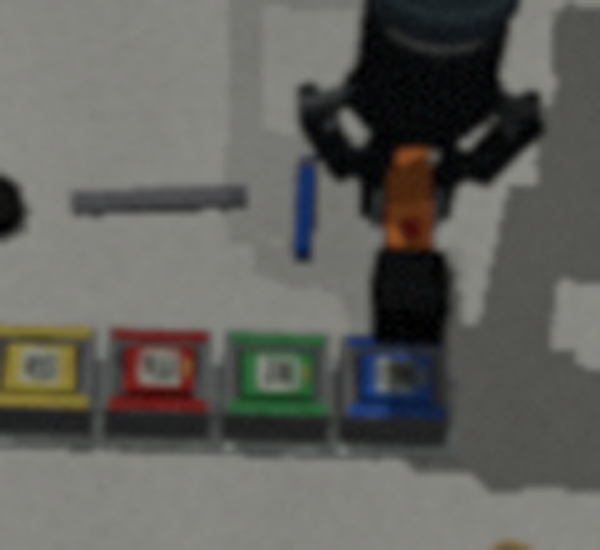

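The head hovers just robot-side of blue as projected, and all four cassettes are seated. I'll trim the position and hold.

>>> move_arm:
  targets:
    - [-0.05,0.15,-0.05,0]
    - [-0.05,0.15,-0.05,0]
    - [-0.05,0.15,-0.05,0]
    - [-0.05,0.15,-0.05,0]
    - [-0.05,0.15,-0.05,0]
    - [-0.05,0.15,-0.05,0]
    - [-0.05,0.15,-0.05,0]
    - [-0.05,0.15,-0.05,0]

```text
t: 56.28
tool_pos: [0.4633, 0.0983, 0.1109]
orientation: [0.0, -3.142, 0.0]
wrist_force: [-0.8, -0.1, -0.2]
opening: 0.299
grasp_force: 59.7
```

>>> move_arm:
  targets:
    - [0,0,0,0]
    - [0,0,0,0]
    - [0,0,0,0]
    - [0,0,0,0]
    - [0,0,0,0]
    - [0,0,0,0]
    - [0,0,0,0]
    - [0,0,0,0]

```text
t: 57.28
tool_pos: [0.4633, 0.0983, 0.1109]
orientation: [0.0, -3.142, 0.0]
wrist_force: [-0.2, -0.1, -0.4]
opening: 0.293
grasp_force: 59.7
```

>>> move_arm:
  targets:
    - [0,-2,0,0]
    - [0,-5,0,0]
    - [0,-6.8,0,0]
    - [0,-6.8,0,0]
    - [0,-6.8,0,0]
    - [0,-6.8,0,0]

```text
t: 58.02
tool_pos: [0.4632, 0.031, 0.1109]
orientation: [0.002, -3.141, -0.0]
wrist_force: [-0.7, 1.6, -1.3]
opening: 0.3
grasp_force: 59.7
```

```bash
python3 win.py green
```

```text
heading 0.001 window [0.5267 0.0311 0.0982] move cm [-0.0129 -0.1097 -0.0198]
```

>>> move_arm:
  targets:
    - [0,-0.07,0,0]
    - [0,-0.07,0,0]
    - [0,-0.07,0,0]
    - [0,-0.07,0,0]
    - [0,-0.07,0,0]
    - [0,-0.07,0,0]
    - [0,-0.07,0,0]
    - [0,-0.07,0,0]

```text
t: 59.02
tool_pos: [0.4633, 0.0296, 0.1109]
orientation: [0.0, -3.142, -0.0]
wrist_force: [0.5, -0.3, -0.9]
opening: 0.297
grasp_force: 59.7
```

>>> move_arm:
  targets:
    - [0,0,0,0]
    - [0,0,0,0]
    - [0,0,0,0]
    - [0,0,0,0]
    - [0,0,0,0]
    - [0,0,0,0]
    - [0,0,0,0]
    - [0,0,0,0]

```text
t: 60.02
tool_pos: [0.4633, 0.0297, 0.1109]
orientation: [0.0, -3.142, 0.0]
wrist_force: [0.9, 0.1, -1.3]
opening: 0.297
grasp_force: 59.7
```

>>> move_arm:
  targets:
    - [-3,-2,3,0]
    - [-5,-6,4,0]
    - [-3,-11,3,0]
    - [0,-13.6,0,0]
    - [0,-13.6,0,0]
    - [0,-13.6,0,0]
    - [0,-13.6,0,0]

```text
t: 60.9
tool_pos: [0.463, -0.1056, 0.1116]
orientation: [-0.002, 3.141, -0.0]
wrist_force: [-0.8, 0.3, -0.9]
opening: 0.293
grasp_force: 59.7
```

```bash
python3 win.py yellow
```

```text
heading 0.001 window [ 0.5265 -0.1055  0.0989] move cm [-0.0289 -0.0811 -0.0853]
```

>>> move_arm:
  targets:
    - [0,0,-0.05,0]
    - [0,0,-0.05,0]
    - [0,0,-0.05,0]
    - [0,0,-0.05,0]
    - [0,0,-0.05,0]
    - [0,0,-0.05,0]
    - [0,0,-0.05,0]
    - [0,0,-0.05,0]

```text
t: 61.9
tool_pos: [0.4633, -0.1063, 0.1104]
orientation: [0.0, -3.142, -0.0]
wrist_force: [0.3, 0.0, -0.9]
opening: 0.301
grasp_force: 59.7
```

>>> move_arm:
  targets:
    - [0,0,0,0]
    - [0,0,0,0]
    - [0,0,0,0]
    - [0,0,0,0]
    - [0,0,0,0]
    - [0,0,0,0]
    - [0,0,0,0]
    - [0,0,0,0]

```text
t: 62.9
tool_pos: [0.4633, -0.1063, 0.1104]
orientation: [0.0, -3.142, -0.0]
wrist_force: [-0.3, 0.2, -1.0]
opening: 0.297
grasp_force: 59.7
```

>>> move_arm:
  targets:
    - [0,2,0,0]
    - [0,5,0,0]
    - [0,6.8,0,0]
    - [0,6.8,0,0]
    - [0,6.8,0,0]
    - [0,6.8,0,0]

```text
t: 63.65
tool_pos: [0.4635, -0.0391, 0.1104]
orientation: [0.001, 3.141, -0.0]
wrist_force: [-1.0, -1.0, -0.2]
opening: 0.296
grasp_force: 59.7
```

```bash
python3 win.py red
```

```text
heading -0.000 window [ 0.527  -0.0391  0.0977] move cm [-0.0611  0.059   0.0274]
```

>>> move_arm:
  targets:
    - [0,0,0,0]
    - [0,0,0,0]
    - [0,0,0,0]
    - [0,0,0,0]
    - [0,0,0,0]
    - [0,0,0,0]
    - [0,0,0,0]
    - [0,0,0,0]

```text
t: 64.65
tool_pos: [0.4633, -0.0383, 0.1104]
orientation: [-0.0, 3.142, -0.0]
wrist_force: [-0.0, 0.4, -1.4]
opening: 0.298
grasp_force: 59.7
```

>>> move_arm:
  targets:
    - [0,0,0,0]
    - [0,0,0,0]
    - [0,0,0,0]
    - [0,0,0,0]
    - [0,0,0,0]
    - [0,0,0,0]
    - [0,0,0,0]
    - [0,0,0,0]

```text
t: 65.65
tool_pos: [0.4633, -0.0384, 0.1104]
orientation: [-0.0, 3.142, -0.0]
wrist_force: [0.6, 0.8, -0.8]
opening: 0.296
grasp_force: 59.7
```

>>> move_arm:
  targets:
    - [0,-3,2,0]
    - [0,-8,3.5,0.05]
    - [0,-13,3.5,0.1]
    - [-0.2,-18,3.5,0.2]
    - [-0.5,-23,3.5,0.286]
    - [-0.7,-28.4,3.5,0.286]
    - [-0.7,-28.4,3.5,0.286]
    - [-0.7,-28.4,3.5,0.286]

```text
t: 66.65
tool_pos: [0.4559, -0.3219, 0.1449]
orientation: [0.446, -3.109, -0.002]
wrist_force: [-0.2, -0.1, -1.2]
opening: 0.298
grasp_force: 59.8
```

>>> move_arm:
  targets:
    - [0,0,0,0]
    - [0,0,0,0]
    - [0,0,0,0]
    - [0,0,0,0]

```text
t: 67.15
tool_pos: [0.4565, -0.322, 0.1455]
orientation: [-0.449, 3.109, -0.0]
wrist_force: [-0.4, -1.1, -1.4]
opening: 0.297
grasp_force: 59.8
```

```bash
python3 pitch.py
```

```text
yaw 1.858 heading 0.287 [ 0.4565 -0.322   0.1455] 0.29688979075995575
top 207 u-range if level (expect -.065..+.040): [-0.0593  0.0421]
scene 187 u-range if level (expect -.065..+.040): [-0.0317  0.0433]
```

>>> move_arm:
  targets:
    - [0,0,-3,0]
    - [0,0,-6,0]
    - [0,0,-7.5,0]
    - [0,0,-8.5,0]
    - [0,0,-9.2,0]
    - [0,0,-9.6,0]
    - [0,0,-9.65,0]
    - [0,0,-9.65,0]

```text
t: 68.25
tool_pos: [0.4566, -0.3226, 0.0494]
orientation: [-0.448, 3.109, -0.001]
wrist_force: [0.1, -0.7, -1.4]
opening: 0.296
grasp_force: 59.9
```

>>> move_arm:
  targets:
    - [0,0,-0.07,0]
    - [0,0,-0.07,0]
    - [0,0,-0.07,0]

```text
t: 68.62
tool_pos: [0.4566, -0.3226, 0.0486]
orientation: [-0.448, 3.109, -0.001]
wrist_force: [-0.2, 0.4, 1.4]
opening: 0.297
grasp_force: 60.2
```

>>> move_arm:
  targets:
    - [0,0,0,0]
    - [0,0,0,0]
    - [0,0,0,0]
    - [0,0,0,0]
    - [0,0,0,0]
  fingers: 5.5

```text
t: 69.25
tool_pos: [0.4563, -0.3223, 0.0482]
orientation: [0.448, -3.109, -0.0]
wrist_force: [-0.2, -0.6, 0.9]
opening: 0.639
grasp_force: 0.0
```

>>> move_arm:
  targets:
    - [0,0,2,0]
    - [0,0,5,0]
    - [0,0,9,0]
    - [0,0,13,0]
    - [-4,4,15,0]
    - [-8,8,17,0]
    - [-12,12,17,0]
    - [-12,12,17,0]

```text
t: 70.25
tool_pos: [0.3337, -0.1991, 0.2181]
orientation: [0.449, -3.108, -0.002]
wrist_force: [0.3, -0.4, 0.3]
opening: 0.645
grasp_force: 0.0
```

```bash
python3 - <<'E'
from h import *
np.set_printoptions(precision=4,suppress=True)
c=cam("scene");save(c,"end.png",(140,130,420,300),2.8)
t=cam("top")
for n,c in(("top",t),("scene",c)):
    h=cv2.cvtColor(c["color"],cv2.COLOR_RGB2HSV).astype(int)
    m=((h[...,0]>6)&(h[...,0]<18)&(h[...,1]>150)&(h[...,2]>80)).astype(np.uint8)
    for k in cv2.findContours(m,0,cv2.CHAIN_APPROX_NONE)[0]:
        w=onz(c,k[:,0],.074)[:,:2]
        if np.hypot(*(w.mean(0)-[.42,-.32]))<.15 and len(k)>20: print(n,cv2.minAreaRect((w*1000).astype(np.float32)))
s=bot.state();print(s["tool_pos"],s["t"])
E
```

```text
top ((480.10223388671875, -313.13275146484375), (35.15312194824219, 26.323719024658203), 19.659515380859375)
scene ((446.79827880859375, -322.2290954589844), (103.8769302368164, 26.09463882446289), 15.071410179138184)
[ 0.3366 -0.2025  0.2188] 70.35
```

View pics/end.png

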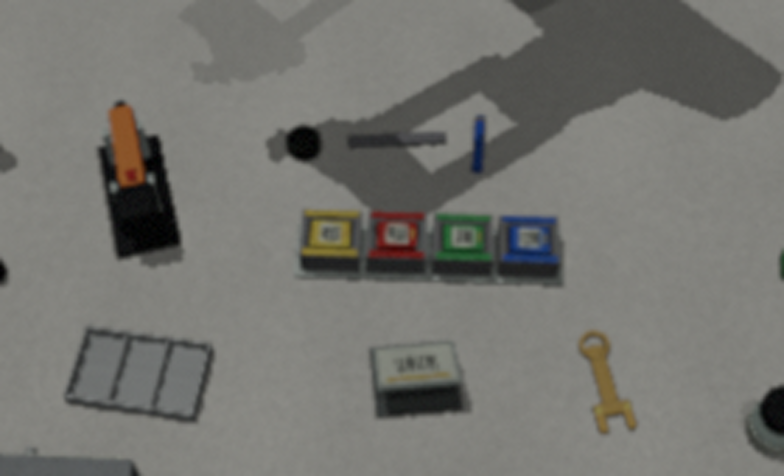

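The scanner is parked in its cradle at (128,150), along-axis position unchanged and within about 3 mm sideways. The four cassettes are flush at (331,235) to (529,238). The ticket, wrench, tray, eraser, buffing stick and pen barrel are where they were. I'm handing in.

```bash
python3 -c "
from workcell import bot
print(bot.job_done())"
```

```text
the job is handed in; nothing more can be done
None
```

I handed the job in at about 70 s: all four cassettes are pressed home, the ticket and then blue, green, yellow and red were scanned in order, and the scanner is back in its cradle (within about 3 mm sideways); the ticket's 0.5 rad tilt was set by pressing the scanner's head against the ticket face, came out at about 0.5 rad by camera, and nothing confirmed that any code was read.

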